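Clear the paint bench: wet plates to the curing rack, fittings to their bins

ROBOT

A 6-joint arm with a two-finger parallel gripper is mounted at the origin on the work surface. World frame = base frame: x ahead of the robot, y to its left, z up, the work surface at z = 0. Lengths are in mm, angles in rad, forces in N, time in s.
With the tool pointing down it reaches from about 350 to 975 mm from the base axis. Payload 17.4 kg.
Tool frame: the origin (TCP) lies between the finger pads; the fingertips stand 11 mm ahead of it and the grasp point (between the pads) lies 8 mm behind it; z points along the fingers, y is the direction in which the jaws open and shut (so a half turn about z gives the same grasp; the last joint's range is limited). The gripper opens to 85 mm and grips with 20 to 120 N. Pads are 22 mm wide; open, the fingers measure 114 mm over their backs; the gripper's body (76 mm by 85 mm) begins 54 mm behind the grasp point. The pads swing forward as they close: fully open they stand 13 mm farther back than shut.
Start: joints at [-1.211, 0.116, 1.442, -0, 1.584, -0.038], TCP at [261.48, -622.303, 242.303] pointing down, gripper open.
Joint ranges: [-2.83, 2.83], [-0.83, 2.19], [0.07, 2.5], [-1.14, 4.28], [0.01, 3], [-2.97, 2.97]. Speed limits (rad/s): [1.89, 1.89, 2.22, 3.14, 3.14, 3.14].

INTERFACE

Orientations are given as a rotation vector (axis times angle).
In Python, from plant import observe, snapshot, job_done gives the robot as it stands.
- The arm moves only by the shell command python3 -m inch 'ROWS' [FORCE]. ROWS is text: rows parted by semicolons, each of 7 numbers parted by spaces: the turn, a rotation vector about the tool's x, y, z in degrees, then the shift along the tool's x, y, z in cm, then the closure, from -1 (fully open) to 1 (shut), so that 0 is half open. A call has 1 to 8 rows; each row is the pose to reach, as a shift and turn from the pose commanded when the call began, along the tool's axes at that moment; what a row does not reach only later rows make up. A row lasts 1/8 s, in which the tool goes at most 62.5 mm and 10.7 degrees, less where a joint would pass 70% of its speed; a pose out of reach is approached as far as the arm can. A call with a gripper value outside its range is refused whole. The fingers move at their own pace and stop on an object; FORCE is the grip in N (left out, the last holds). Time passes only in rows, so rows that repeat a pose let the fingers close. It gives the time, the measured TCP pose, the force and the opening at its end, in the units of the state.
- observe(): the state, without advancing time (a new reading comes with each control period).
- snapshot(name): name is "scene" or "top" or "wrist"; returns a dict with "color" (400x640x3 uint8, red, green, blue), "range_z" (400x640 float32, mm along the optical axis (not along the pixel's ray), 0 where there is no reading), "fx", "fy", "cx", "cy" (pixels), "R" (3x3) and "t" (3): a world point X has camera coordinates R X + t. Camera axes: x right, y down, z forward; pixel columns grow to the right and rows downward; lengths in mm; the calibration is good to about 2 mm. The wrist camera is an equidistant fisheye: a pixel r from the principal point sees the ray r / f radians off the axis. A picture is of the moment at which its call begins.
- job_done(): hands the job in, once; it reports no verdict.
The state is a dict: "time": time; "joint_pos": joint angles; "qvel": joint speeds; "joint_efforts": joint torques, N m; "position": TCP position; "orientation": TCP orientation; "force": force on the tool from outside, world axes, zero at the start; "torque": the same for the moment, N m; "width": finger opening in mm.
Only numpy, scipy, OpenCV 4.12 (cv2) and the standard library are available. Lean on these libraries where they do the work, as an engineer would, in place of code of your own. Each camera call takes 0.05 s, during which the arm holds its last target.

TASK

Clear the paint bench: use the spatula to lift every freshly painted red-brown plate off the low wooden drying board and set it flat on the rails of a free bay of the raised metal curing rack, centred and square in the bay. Sort the loose brass bushes into the yellow bin and the black knobs into the blue bin, and finish with the spatula lying flat and lengthwise on its cork mat. The paint is wet, so nothing but the spatula may carry the plates (never touch them with the gripper or arm, drop or tip them), and leave the caliper, oil bottle, tape roll and O-rings where they are.

Things in the scene. Friction and masses are not known exactly. Their poses are not given: they have to be found in the camera images.
- plate1: flat rectangular cover plate with two dark slots, freshly painted in red-brown primer (wet), 70 (x) x 100 (y) x 4 (z) mm, about 90 g; origin at the centre of its underside. At the start it lies flat on the rails of one bay of the drying board, its axes along the board's within 3 degrees. May be absent (at least one of the two is present)
- plate2: flat rectangular cover plate with two dark slots, freshly painted in red-brown primer (wet), 70 (x) x 100 (y) x 4 (z) mm, about 90 g; origin at the centre of its underside. At the start it lies flat on the rails of one bay of the drying board, its axes along the board's within 3 degrees. May be absent (at least one of the two is present)
- board: fixed low wooden drying board with two plate bays, 100 (x) x 240 (y) mm, origin at the centre of its underside on the bench, x axis away from the robot (within 7 degrees). Base 4 mm thick, rail tops 16 mm above the bench. A rear stop at x = +42 to +48 mm stands 6 mm above the rails and closes the far end. Board and rack may swap left and right
- board_bay1 (a point): centre of the board's bay at y = +60 mm, level with the rail tops. The bay has two rails along x, 84 mm long, 16 mm wide, 12 mm high, centred 39 mm either side of its centre line: under the plate is a channel 62 mm wide and 12 mm high, open towards the robot (-x)
- board_bay2 (a point): centre of the board's bay at y = -60 mm, level with the rail tops. The bay has two rails along x, 84 mm long, 16 mm wide, 12 mm high, centred 39 mm either side of its centre line: under the plate is a channel 62 mm wide and 12 mm high, open towards the robot (-x)
- rack: fixed raised metal curing rack, same plan as the board (100 x 240 mm, bays at y = +60 and -60 mm, same rails, same rear stop), origin at the centre of its footprint on the bench, x axis away from the robot. Its base sheet's top is 40 mm and its rail tops are 52 mm above the bench; stop top at 58 mm; channels open towards the robot
- rack_bay1 (a point): centre of the rack's bay at y = +60 mm, level with the rail tops: a plate's origin belongs here
- rack_bay2 (a point): centre of the rack's bay at y = -60 mm, level with the rail tops
- spatula: steel spatula with black handle, about 150 g, on the mat at the start, blade pointing away from the robot. Origin: underside of the blade, middle of its rear edge; x axis to the blade tip, z up. Blade flat, x 0 to 85, 42 wide, 2.5 mm thick. A cranked neck 22 mm wide rises from x = 0 to -20. A foot at x = -75 to -80 reaches from the handle down to blade level, so it stands level
- spatula_grip (a point): middle of the spatula's handle, 35 mm behind and 45 mm above the spatula's origin. The handle is a straight bar along the spatula's x, from x = -80 to -10 mm, 24 mm wide (y), 20 mm high: grip it across its sides from above
- mat: fixed cork mat, 230 (x) x 100 (y) x 3 mm, origin at the centre of its underside: the spatula's place
- bin_yellow: fixed open yellow plastic bin for the brass bushes, outside 120 (x) x 100 (y) x 34 mm, walls and floor about 4 mm, origin at the centre of its underside. Yellow and blue bins may swap places
- bin_blue: fixed open blue plastic bin for the black knobs, outside 120 (x) x 100 (y) x 34 mm, walls and floor about 4 mm, origin at the centre of its underside. Yellow and blue bins may swap places
- bush1: brass bush: plain ring 36 mm outside, 20 mm bore, 24 mm high, about 80 g; stands upright on the bench, origin at the centre of its underside, z along its axis. May be absent (4 to 6 bushes and knobs in all)
- bush2: brass bush: plain ring 36 mm outside, 20 mm bore, 24 mm high, about 80 g; stands upright on the bench, origin at the centre of its underside, z along its axis. May be absent (4 to 6 bushes and knobs in all)
- bush3: brass bush: plain ring 36 mm outside, 20 mm bore, 24 mm high, about 80 g; stands upright on the bench, origin at the centre of its underside, z along its axis. May be absent (4 to 6 bushes and knobs in all)
- knob1: black round control knob with a steel dot on top, 36 mm diameter, 24 mm high, about 50 g; stands upright on the bench, origin at the centre of its underside, z along its axis. May be absent (4 to 6 bushes and knobs in all)
- knob2: black round control knob with a steel dot on top, 36 mm diameter, 24 mm high, about 50 g; stands upright on the bench, origin at the centre of its underside, z along its axis. May be absent (4 to 6 bushes and knobs in all)
- knob3: black round control knob with a steel dot on top, 36 mm diameter, 24 mm high, about 50 g; stands upright on the bench, origin at the centre of its underside, z along its axis. May be absent (4 to 6 bushes and knobs in all)
- caliper: digital caliper lying flat, 180 mm long, 12 mm thick, origin at the middle of its beam's underside; leave alone
- oil: small oil bottle, 44 mm diameter, 110 mm tall, origin under its centre; leave alone
- tape: roll of masking tape lying flat, 90 mm diameter, 25 mm high; leave alone
- oring1: black rubber O-ring, 42 mm diameter, 5 mm thick, lying flat; leave alone
- oring2: as oring1; leave alone

How it is judged:
By the outcome, as a careful person would: the job done as asked, in the order asked, and still so for the second after the job is handed in, with the robot touching nothing.
Of plate1, plate2 only 1 to 2 are there at a start; the rules pass over those that are not, and their reading is None.
Of bush1, bush2, bush3, knob1, knob2, knob3 only 4 to 6 are there at a start; the rules pass over those that are not, and their reading is None.
At some moment in a run one of bush1, bush2, bush3, knob1, knob2, knob3 may be knocked a few centimetres aside while the robot is not near it.
It also fails if it takes over 210 s, if anything falls off the work surface, if the arm or the gripper's body presses on something with over 40 N, if the wrist force passes 120 N, or if a joint passes its speed limit or range.

## Working session

There is one attempt and no reset: what is moved stays moved. The work goes in short steps, Python scripts to look and compute and a shell command to move; the robot and the scene stay as the last step left them, time stands still between calls to the robot, and variables do not carry over. Pictures are saved under pics/ and viewed, and the job is handed in when it is done.

```bash
ls; mkdir -p pics; python3 - <<'E'
from plant import observe,snapshot
import cv2
print(observe())
for n in("scene","top","wrist"):
    s=snapshot(n); cv2.imwrite(f"pics/{n}0.png",s["color"][:,:,::-1]); print(n,s["fx"],s["fy"],s["cx"],s["cy"],s["R"],s["t"])
E
```

```text
pics
{'time': 0.0, 'joint_pos': array([-1.21080247e+00,  1.16497232e-01,  1.44226582e+00, -1.26101700e-05,
        1.58400091e+00, -3.78117402e-02]), 'qvel': array([-0.00230355, -0.00047744, -0.00020116, -0.00050491, -0.00033646,
       -0.00139757]), 'joint_efforts': array([-3.59988466e-03, -7.31980062e+01, -6.32506013e+01, -2.04498219e-04,
        6.10219620e-03, -1.13235399e-05]), 'position': array([ 261.41116693, -622.13331754,  241.5542404 ]), 'orientation': array([-3.07852158e+00, -6.20531190e-01,  3.14542995e-04]), 'force': array([-0.71150344,  0.27889676, -0.05607667]), 'torque': array([ 0.02449515, -0.00891188,  0.01158502]), 'width': 85.46703215027337}
scene 396.3541773818841 396.3541773818841 308.2672119437966 202.22298675580103 [[-0.48369872  0.87522391 -0.00432022]
 [ 0.66488043  0.36423192 -0.65212662]
 [-0.56918324 -0.31830524 -0.75809776]] [ 256.08164227 -326.58327506 1360.79627752]
top 482.02386318542045 482.02386318542045 319.7684387611712 205.00769055650497 [[-0.00211378 -0.99998072  0.00583933]
 [-0.99388248  0.00145602 -0.1104332 ]
 [ 0.11042257 -0.00603704 -0.99386639]] [   4.30469705  573.62061726 1119.56827996]
wrist 309.70691628693146 309.70691628693146 318.1424181445948 195.09427197145178 [[ 0.38748561 -0.92187479 -0.00132896]
 [-0.87414519 -0.36788083  0.31707078]
 [-0.29278845 -0.12169866 -0.94840095]] [-675.77957412  -41.96794706  380.64331014]
```

View pics/top0.png

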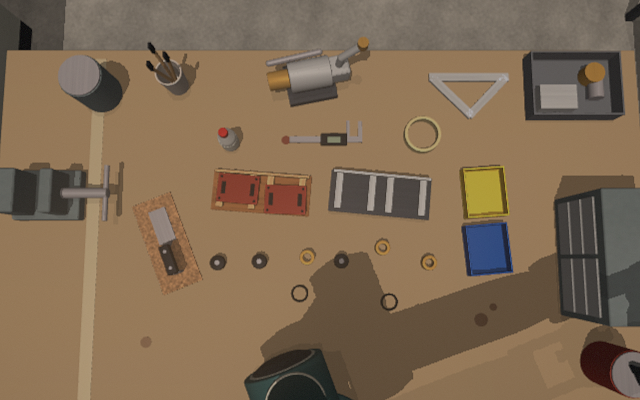

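View pics/scene0.png

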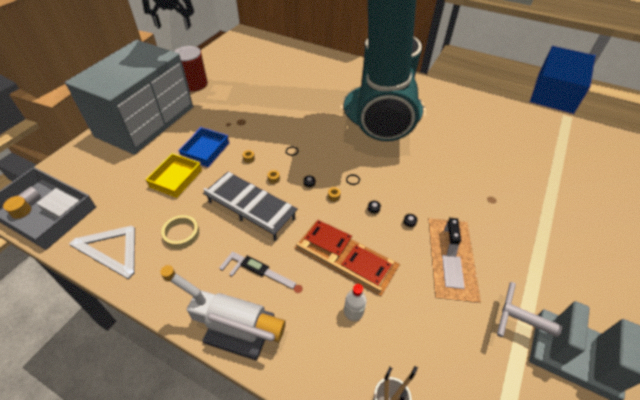

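View pics/wrist0.png

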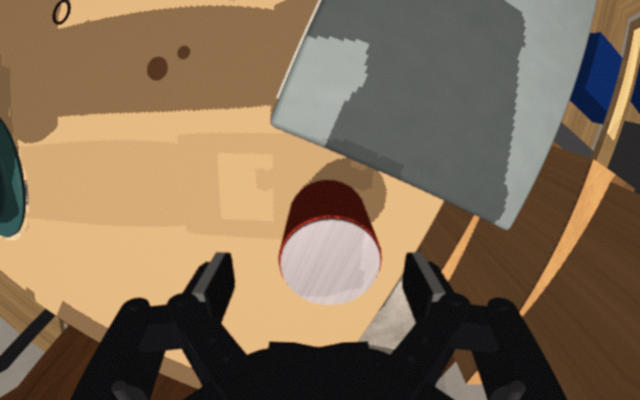

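```bash
cat > h.py <<'E'
import numpy as np, cv2
from plant import observe,snapshot
from scipy.spatial.transform import Rotation as Ro
def rays(s,uv,fish=False):
    uv=np.atleast_2d(np.asarray(uv,float)); a=np.c_[(uv[:,0]-s["cx"])/s["fx"],(uv[:,1]-s["cy"])/s["fy"]]
    if fish:
        r=np.linalg.norm(a,axis=1); k=np.where(r<1e-9,1,np.sin(r)/np.maximum(r,1e-9))
        d=np.c_[a*k[:,None],np.cos(r)]
    else: d=np.c_[a,np.ones(len(a))]
    R=np.array(s["R"]);t=np.array(s["t"])
    return -R.T@t, d@R
def plane(s,uv,z,fish=False):
    c,d=rays(s,uv,fish); return (c+d*((z-c[2])/d[:,2])[:,None])
def cloud(s,fish=False):
    v,u=np.mgrid[:400,:640]; c,d=rays(s,np.c_[u.ravel(),v.ravel()],fish)
    dz=d@np.array(s["R"])[2]
    P=c+d*(s["range_z"].ravel()/dz)[:,None]
    P[s["range_z"].ravel()==0]=np.nan
    return P.reshape(400,640,3)
def rect(uvmask):
    cs,_=cv2.findContours(uvmask.astype(np.uint8),cv2.RETR_EXTERNAL,cv2.CHAIN_APPROX_NONE)
    return sorted(cs,key=cv2.contourArea,reverse=True)
def hsv(s): return cv2.cvtColor(s["color"],cv2.COLOR_RGB2HSV)
E
python3 - <<'E'
from h import *
np.set_printoptions(precision=1,suppress=True)
for n in("top","scene"):
    s=snapshot(n); P=cloud(s); H=hsv(s)
    print(n,"centre",-np.array(s["R"]).T@s["t"])
    x,y,z=P[...,0],P[...,1],P[...,2]
    def blob(name,m,minpx=15,zs=None):
        k,l,st,ce=cv2.connectedComponentsWithStats(m.astype(np.uint8))
        for i in range(1,k):
            if st[i,4]>=minpx:
                q=P[l==i]; q=q[~np.isnan(q[:,0])]
                hull=q[:,:2].astype(np.float32); r=cv2.minAreaRect(hull)
                print(n,name,st[i,4],"px",ce[i],"med",np.median(q,0),"rect",np.round(r[0],1),np.round(r[1],1),round(r[2],1),"z5-95",np.percentile(q[:,2],[5,95]))
    near=(x>250)&(x<800)&(abs(y)<600)
    blob("red",near&((H[...,0]<8)|(H[...,0]>172))&(H[...,1]>140)&(H[...,2]>60),60)
    blob("yellow",near&(H[...,0]>24)&(H[...,0]<34)&(H[...,1]>200)&(H[...,2]>100),100)
    blob("blue",near&(H[...,0]>100)&(H[...,0]<130)&(H[...,1]>150),100)
    blob("hand z>45",near&(z>45)&(z<70)&(y>250),15)
    blob("rack z44-62",near&(z>44)&(z<62)&(y<50)&(y>-250),30)
    blob("small z16-30",(x>330)&(x<520)&(abs(y)<350)&(z>16)&(z<32),15)
    blob("board10",near&(z>9)&(z<35)&(y>0)&(y<260)&(x>500),100)
E
```

```text
top centre [ 446.5   10.2 1176. ]
top red 72 px [222.5 132. ] med [731.6 223.2 109.5] rect [731.1 223.8] [20.4 19. ] 86.6 z5-95 [106.3 112.8]
top red 1033 px [237.4 188.3] med [616.4 202.9  20. ] rect [617.7 202.3] [99.5 72.1] 84.7 z5-95 [16.3 23.7]
top red 1033 px [284.8 199. ] med [589.7  87.3  20. ] rect [591.2  87.6] [98.8 72.6] 87.9 z5-95 [16.3 23.7]
top blue 863 px [492.4 249.6] med [ 463.9 -417.     4. ] rect [ 474.3 -404.1] [107.1  77.7] 4.8 z5-95 [0.2 7.7]
top hand z>45 554 px [ 95.  193.3] med [594.  506.4  65.1] rect [600.2 547.9] [128.8 103.8] 0.1 z5-95 [58.5 69.5]
top hand z>45 353 px [167.8 259.7] med [444.  353.5  57.3] rect [444.5 355.2] [70.6 25.3] 20.3 z5-95 [49.3 60.8]
top rack z44-62 1325 px [380.6 189.7] med [ 609.3 -147.    52.5] rect [ 600.5 -135.7] [223.7  90.5] 84.4 z5-95 [47.2 59.3]
top small z16-30 91 px [466.1 247.4] med [ 475.4 -345.8   23.3] rect [ 470.  -346.6] [98.3  4.1] 4.4 z5-95 [17.4 31.4]
top small z16-30 129 px [382.1 247.9] med [ 471.2 -145.    23.8] rect [ 471.3 -145. ] [33.8 33.4] 89.8 z5-95 [19.5 27. ]
top small z16-30 121 px [306.3 257.2] me
[... 1980 characters left out ...]
4]
scene small z16-30 108 px [309.2 180.2] med [444.7 -43.7  22.2] rect [442.7 -43.6] [33.7 35.7] 66.0 z5-95 [18.5 25. ]
scene small z16-30 94 px [333.9 192.5] med [452.4  37.4  21.7] rect [451.8  36.7] [35.6 34.8] 67.9 z5-95 [17.  24.5]
scene small z16-30 125 px [374.1 205.9] med [444.8 151.1  22.2] rect [442.4 150.2] [33.7 32.2] 24.3 z5-95 [17.4 24.8]
scene small z16-30 134 px [410.6 219.2] med [441.3 250.   22.2] rect [439.6 250.3] [32.7 34. ] 31.6 z5-95 [18.4 25. ]
scene board10 2656 px [347. 255.] med [614.2 158.8  18.7] rect [607.7 148.8] [228.6  99.9] 85.6 z5-95 [13.5 21.6]
scene board10 102 px [352.8 315.1] med [751.3 231.   23.2] rect [745.  228.8] [20.3 44.1] 14.8 z5-95 [10.3 34.2]
```

```bash
cat > go.py <<'E'
import sys
from h import *
np.set_printoptions(precision=2,suppress=True)
def down(yaw):
    y=np.radians(yaw); return np.c_[[np.cos(y),np.sin(y),0],[np.sin(y),-np.cos(y),0],[0,0,-1]]
def to(x,y,z,yaw,pr=True):
    o=observe(); R=Ro.from_rotvec(o["orientation"]).as_matrix()
    turn=np.degrees(Ro.from_matrix(R.T@down(yaw)).as_rotvec()); sh=R.T@(np.array([x,y,z])-o["position"])/10
    print("turn",turn,"shift cm",sh,"|",np.linalg.norm(sh),"t",round(o["time"],2))
def st():
    o=observe(); R=Ro.from_rotvec(o["orientation"]).as_matrix()
    print("t %.2f"%o["time"],"pos",o["position"],"yaw %.2f"%np.degrees(np.arctan2(R[1,0],R[0,0])),"tilt z",R[:,2],"F",o["force"],"w %.1f"%o["width"])
if __name__=="__main__":
    st()
    if len(sys.argv)>1: to(*map(float,sys.argv[1:5]))
E
python3 go.py 445 355 200 21
python3 - <<'E'
from h import *
s=snapshot("wrist"); R=Ro.from_rotvec(observe()["orientation"]).as_matrix()
c=-np.array(s["R"]).T@s["t"]; print("cam in tool",R.T@(c-observe()["position"]),"axes in tool",R.T@np.array(s["R"]).T)
E
```

```text
t 0.25 pos [ 261.45 -622.24  241.96] yaw 22.79 tilt z [-0.  0. -1.] F [ 1.   -0.02 -0.27] w 85.4
turn [-0.03 -0.    1.79] shift cm [ 54.78 -82.98   4.24] | 99.52112201684054 t 0.25
cam in tool [  80.96294992    1.28811436 -131.67953909] axes in tool [[ 6.91274880e-05 -9.48387378e-01 -3.17114139e-01]
 [ 9.99999899e-01  2.06636584e-04 -3.99994927e-04]
 [ 4.44877522e-04 -3.17114079e-01  9.48387296e-01]]
```

```bash
python3 -m inch '0 0 1.8 54.8 -83 4.2 -1;0 0 1.8 54.8 -83 4.2 -1;0 0 1.8 54.8 -83 4.2 -1;0 0 1.8 54.8 -83 4.2 -1;0 0 1.8 54.8 -83 4.2 -1;0 0 1.8 54.8 -83 4.2 -1;0 0 1.8 54.8 -83 4.2 -1;0 0 1.8 54.8 -83 4.2 -1'; python3 go.py 445 355 200 21
```

```text
time: 1.3
position: [353.5, -129.5, 221.3]
orientation: [3.089, 0.571, 0.001]
force: [1.1, -0.8, -0.5]
width: 85.6
t 1.30 pos [ 353.52 -129.53  221.34] yaw 20.95 tilt z [ 0. -0. -1.] F [ 1.09 -0.84 -0.47] w 85.6
turn [ 0.04 -0.05 -0.05] shift cm [ 25.87 -41.98   2.13] | 49.35518354325834 t 1.3
```

```bash
python3 -m inch '0 0 0 25.9 -42 2.1 -1;0 0 0 25.9 -42 2.1 -1;0 0 0 25.9 -42 2.1 -1;0 0 0 25.9 -42 2.1 -1;0 0 0 25.9 -42 2.1 -1;0 0 0 25.9 -42 2.1 -1;0 0 0 25.9 -42 2.1 -1;0 0 0 25.9 -42 2.1 -1'; python3 - <<'E'
from h import *
np.set_printoptions(precision=1,suppress=True)
s=snapshot("wrist"); cv2.imwrite("pics/w1.png",s["color"][:,:,::-1])
P=cloud(s,True); x,y,z=np.moveaxis(P,2,0)
m=(z>50)&(z<66)&(np.hypot(x-445,y-355)<60)
q=P[m]; r=cv2.minAreaRect(q[:,:2].astype(np.float32)); print("handle",r,np.median(q,0),np.percentile(q[:,2],[5,95]))
E
python3 go.py
```

```text
time: 2.3
position: [445.0, 356.0, 200.0]
orientation: [-3.089, -0.574, -0.0]
force: [0.5, -1.9, -0.4]
width: 85.7
handle ((445.3163146972656, 355.91937255859375), (69.62820434570312, 24.364097595214844), 21.495521545410156) [447.9 356.5  58. ] [56.  59.3]
t 2.35 pos [445.32 360.38 198.67] yaw 21.11 tilt z [-0.  0. -1.] F [-4.6   0.66 -3.39] w 85.2
```

View pics/w1.png

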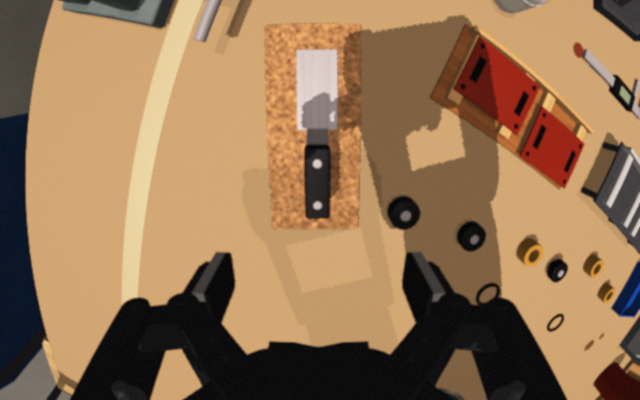

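```bash
python3 go.py 445.3 355.9 90 21.5; python3 - <<'E'
from h import *
s=snapshot("wrist");H=hsv(s)
P=plane(s,np.c_[np.tile(np.arange(640),400),np.repeat(np.arange(400),640)],3,True).reshape(400,640,3)
m=((H[...,1]>95)&(np.hypot(P[...,0]-480,P[...,1]-370)<170))
Z=cloud(s,True)[...,2]
# texture-based: local std in V
V=H[...,2].astype(np.float32); sd=np.sqrt(np.maximum(cv2.blur(V*V,(7,7))-cv2.blur(V,(7,7))**2,0))
for px in [(290,60),(290,200),(340,200),(340,215),(200,100),(380,60)]: print(px,s["color"][px[1],px[0]],H[px[1],px[0]],Z[px[1],px[0]])
c=np.array([[265,24],[361,25],[359,228],[273,228]],float)
q=plane(s,c,3,True);print(q.round(1)); 
print("centre",q.mean(0), "yaw left",np.degrees(np.arctan2(*(q[0]-q[3])[[1,0]])),"right",np.degrees(np.arctan2(*(q[1]-q[2])[[1,0]])),np.linalg.norm(q[0]-q[3]),np.linalg.norm(q[1]-q[0]))
E
```

```text
t 2.35 pos [445.32 360.38 198.67] yaw 21.11 tilt z [-0.  0. -1.] F [-4.6   0.66 -3.39] w 85.2
turn [-0.08  0.05 -0.39] shift cm [-0.16  0.43 10.87] | 10.876390739792667 t 2.35
(290, 60) [209 144  85] [ 14 151 209] 2.918156164980985
(290, 200) [183 124  76] [ 13 149 183] 2.508520784359405
(340, 200) [178 120  72] [ 14 152 178] 2.3541160625940734
(340, 215) [197 134  80] [ 14 151 197] 2.6229427941937615
(200, 100) [210 168 115] [ 17 115 210] -0.7552133596954604
(380, 60) [126  98  66] [ 16 121 126] -0.9378641015939024
[[574.2 468.5   3. ]
 [608.5 374.7   3. ]
 [398.3 290.1   3. ]
 [362.  383.8   3. ]]
centre [485.77818167 379.28367447   3.        ] yaw left 21.747791614576084 right 21.934797779389086 228.48266403284964 99.78825102736049
```

```bash
python3 -m inch '0 0 -0.4 -0.2 0.4 5 -1;0 0 -0.4 -0.2 0.4 10 -1;0 0 -0.4 -0.2 0.4 11 -1;0 0 -0.4 -0.2 0.4 11 -1' ; python3 go.py 445.3 355.9 40 21.5
```

```text
time: 2.9
position: [444.9, 349.0, 91.3]
orientation: [-3.087, -0.583, -0.001]
force: [0.5, -0.3, 1.9]
width: 84.8
t 2.90 pos [444.95 349.03  91.25] yaw 21.38 tilt z [ 0.  0. -1.] F [ 0.54 -0.33  1.95] w 84.8
turn [-0.   -0.02 -0.12] shift cm [ 0.28 -0.63  5.13] | 5.17123280914856 t 2.9
```

```bash
python3 -m inch '0 0 0 0 0 0 -1;0 0 0 0 0 0 -1' ; python3 go.py 445.3 355.9 40 21.5
```

```text
time: 3.15
position: [445.3, 349.5, 92.0]
orientation: [-3.086, -0.583, -0.003]
force: [0.1, -0.2, -0.5]
width: 85.3
t 3.15 pos [445.27 349.51  92.  ] yaw 21.38 tilt z [ 0.  0. -1.] F [ 0.07 -0.21 -0.54] w 85.3
turn [-0.04 -0.13 -0.12] shift cm [ 0.22 -0.59  5.2 ] | 5.238934836593763 t 3.15
```

```bash
python3 -m inch '0 -0.1 -0.1 0.2 -0.6 2 -1;0 -0.1 -0.1 0.2 -0.6 4 -1;0 -0.1 -0.1 0.2 -0.6 5.2 -1;0 -0.1 -0.1 0.2 -0.6 5.2 -1;0 -0.1 -0.1 0.2 -0.6 5.2 -1' ; python3 go.py 445.3 355.9 40 21.5
```

```text
time: 3.78
position: [444.5, 355.5, 38.6]
orientation: [3.086, 0.586, -0.002]
force: [-1.1, -0.5, 0.8]
width: 85.3
t 3.77 pos [444.53 355.53  38.57] yaw 21.49 tilt z [-0. -0. -1.] F [-1.06 -0.49  0.79] w 85.3
turn [-0.    0.08 -0.01] shift cm [ 0.09 -0.01 -0.14] | 0.16623948252533755 t 3.77
```

Good; close on the handle.

```bash
python3 -m inch '0 0 0 0 0 0 0;0 0 0 0 0 0 1;0 0 0 0 0 0 1;0 0 0 0 0 0 1;0 0 0 0 0 0 1;0 0 0 0 0 0 1;0 0 0 0 0 0 1;0 0 0 0 0 0 1' 110 ; python3 go.py 445.3 355.9 150 21.5
```

```text
time: 4.78
position: [444.4, 355.5, 38.5]
orientation: [3.086, 0.586, -0.002]
force: [-1.6, -2.2, 5.2]
width: 22.9
t 4.78 pos [444.4  355.45  38.55] yaw 21.49 tilt z [-0. -0. -1.] F [-1.62 -2.22  5.17] w 22.9
turn [ 0.    0.09 -0.01] shift cm [  0.08  -0.01 -11.15] | 11.145570339020496 t 4.78
```

```bash
python3 -m inch '0 0 0 0 0 -1 1;0 0 0 0 0 -3 1;0 0 0 0 0 -8 1;0 0 0 0 0 -14 1;0 0 0 0 0 -19 1;0 0 0 0 0 -21 1;0 0 0 0 0 -21 1;0 0 0 0 0 -21 1' ; python3 go.py 440 148 250 -4.5; python3 - <<'E'
from h import *
s=snapshot("wrist"); cv2.imwrite("pics/w2.png",s["color"][:,:,::-1])
E
```

```text
time: 5.78
position: [444.3, 355.3, 246.2]
orientation: [3.085, 0.585, -0.006]
force: [0.4, 0.9, -1.4]
width: 22.3
t 5.78 pos [444.28 355.25 246.24] yaw 21.49 tilt z [-0. -0. -1.] F [ 0.43  0.95 -1.41] w 22.3
turn [ 0.09  0.23 25.99] shift cm [-7.99 19.13 -0.33] | 20.73309886010694 t 5.78
```

View pics/w2.png

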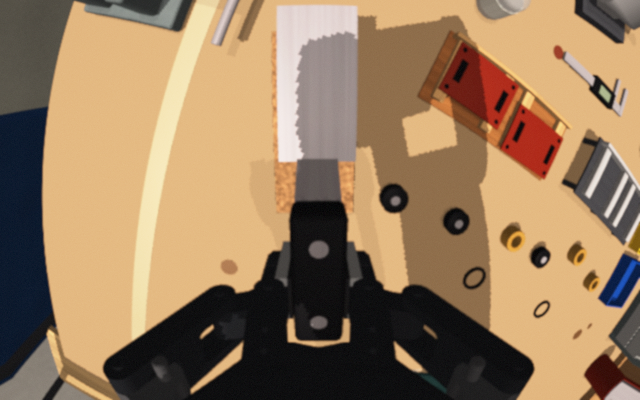

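```bash
cat > blade.py <<'E'
from h import *
def blade():
    s=snapshot("wrist"); o=observe(); R=Ro.from_rotvec(o["orientation"]).as_matrix()
    P=(cloud(s,True)-o["position"])@R   # tool frame
    x,y,z=np.moveaxis(P,2,0)
    m=(abs(y)<27)&(x>45)&(x<115)&(z>15)&(z<50)
    q=P[m]; A=np.c_[q[:,0]-75,q[:,1],np.ones(len(q))]; c,*_=np.linalg.lstsq(A,q[:,2],rcond=None)
    r=cv2.minAreaRect(P[(abs(y)<30)&(x>35)&(z>20)&(z<50)][:,:2].astype(np.float32))
    print("blade top z(tool) at x=75: %.1f  slope x %.2f deg (down +) y %.2f deg n=%d"%(c[2],np.degrees(c[0]),np.degrees(c[1]),len(q)),"rect",r)
if __name__=="__main__": blade()
E
python3 blade.py
python3 -m inch '0 0 5 -2 4 0 1;0 0 12 -4 9 0 1;0 0 20 -6 15 0 1;0.1 0.2 26 -8 19.1 -0.3 1;0.1 0.2 26 -8 19.1 -0.3 1;0.1 0.2 26 -8 19.1 -0.3 1;0.1 0.2 26 -8 19.1 -0.3 1'
python3 - <<'E'
from h import *
s=snapshot("wrist"); cv2.imwrite("pics/w3.png",s["color"][:,:,::-1])
E
python3 blade.py; python3 go.py
```

```text
blade top z(tool) at x=75: 32.7  slope x 0.14 deg (down +) y 0.82 deg n=10369 rect ((85.74044036865234, 0.5357818603515625), (42.541160583496094, 89.88905334472656), 89.8127670288086)
time: 6.75
position: [440.1, 149.3, 250.8]
orientation: [-3.138, 0.121, -0.001]
force: [-0.2, -0.0, -2.5]
width: 22.4
blade top z(tool) at x=75: 32.5  slope x 0.41 deg (down +) y 0.85 deg n=10348 rect ((86.32563781738281, 0.6603336334228516), (42.59125900268555, 89.90986633300781), 89.79962158203125)
t 6.85 pos [440.15 149.31 250.94] yaw -4.41 tilt z [ 0.  0. -1.] F [ 0.47  0.08 -0.68] w 22.3
```

View pics/w3.png

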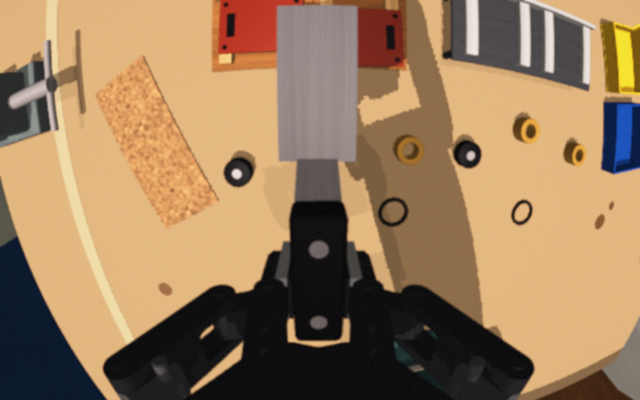

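```bash
python3 go.py 418.5 210.4 130 -1
```

```text
t 6.85 pos [440.15 149.31 250.94] yaw -4.41 tilt z [ 0.  0. -1.] F [ 0.47  0.08 -0.68] w 22.3
turn [-0.08 -0.04 -3.41] shift cm [-2.64 -5.91 12.1 ] | 13.721509504043961 t 6.85
```

```bash
python3 -m inch '0 0 -2 -1.5 -3 5 1;0 0 -3.4 -2.6 -5.9 10 1;0 0 -3.4 -2.6 -5.9 12.1 1;0 0 -3.4 -2.6 -5.9 12.1 1;0 0 -3.4 -2.6 -5.9 12.1 1'
python3 - <<'E'
from h import *
s=snapshot("wrist"); cv2.imwrite("pics/w4.png",s["color"][:,:,::-1])
E
python3 go.py 418.5 210.4 43.5 -1
```

```text
time: 7.48
position: [419.6, 209.9, 131.6]
orientation: [-3.139, 0.03, -0.004]
force: [-0.5, -0.8, -1.1]
width: 22.3
t 7.53 pos [419.71 209.79 131.85] yaw -1.11 tilt z [ 0.  0. -1.] F [-0.45  0.61 -2.05] w 22.5
turn [-0.13 -0.18 -0.11] shift cm [-0.15 -0.04  8.83] | 8.835711378087742 t 7.53
```

View pics/w4.png

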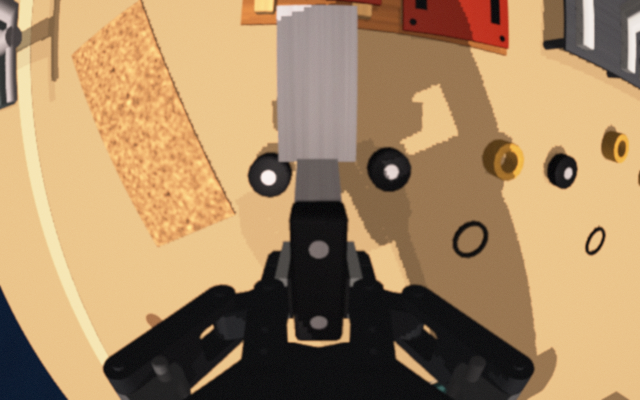

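```bash
python3 - <<'E'
from h import *
np.set_printoptions(precision=1,suppress=True)
im=cv2.imread("pics/w4.png")[0:60,230:430]; cv2.imwrite("pics/w4z.png",cv2.resize(im,None,fx=4,fy=4,interpolation=cv2.INTER_NEAREST))
s=snapshot("top"); c=s["color"][165:220,205:320]; cv2.imwrite("pics/t1z.png",cv2.resize(c[:,:,::-1],None,fx=6,fy=6,interpolation=cv2.INTER_CUBIC))
E
```

```text
(no output)
```

View pics/w4z.png

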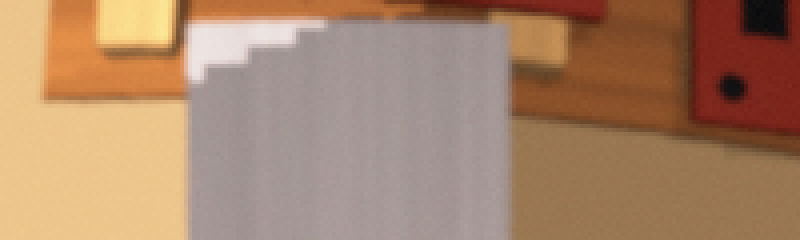

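View pics/t1z.png

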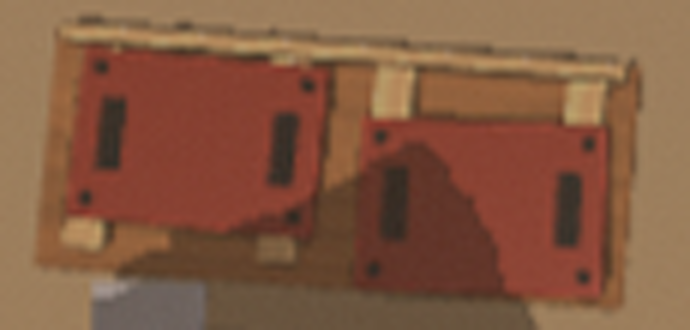

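```bash
python3 - <<'E'
from h import *
np.set_printoptions(precision=1,suppress=True)
s=snapshot("wrist")
q=plane(s,[[264.2,12],[362,16]],16,True); print(q, np.linalg.norm(q[0]-q[1]), q.mean(0), np.degrees(np.arctan2(q[0,0]-q[1,0],q[0,1]-q[1,1])))
t=snapshot("top")
# zoomed t1z -> px ; z16 front-top corners of rails
z=lambda a:[[205+x/6,165+y/6] for x,y in a]
w=plane(t,z([(83,245),(277,262),(395,118),(585,124)]),16);print(w, (w[0]+w[1])/2,np.linalg.norm(w[0]-w[1]))
b=plane(t,z([(36,263),(624,305)]),4); st=plane(t,z([(60,28),(632,66)]),22); print("board front corners",b,np.linalg.norm(b[0]-b[1]),"stop",st,np.linalg.norm(st[0]-st[1]))
for k in (b,st): print(k.mean(0),np.degrees(np.arctan2(k[0,0]-k[1,0],k[0,1]-k[1,1])))
E
```

```text
[[572.2 248.3  16. ]
 [566.7 171.2  16. ]] 77.32689410797127 [569.4 209.8  16. ] 4.107410158537594
[[573.7 247.2  16. ]
 [566.7 169.   16. ]
 [625.3 122.1  16. ]
 [622.8  45.1  16. ]] [570.2 208.1  16. ] 78.52420139450011
board front corners [[567.7 268.6   4. ]
 [550.2  29.4   4. ]] 239.84591819525315 stop [[661.3 257.2  22. ]
 [645.5  25.9  22. ]] 231.75474575090476
[558.9 149.    4. ] 4.191895155316215
[653.4 141.6  22. ] 3.913260115107895
```

```bash
python3 -m inch '0 0 0 -0.1 0 3 1;-0.1 -0.2 0 -0.1 0.1 6 1;-0.1 -0.2 0 -0.1 0.1 8 1;-0.1 -0.2 0 -0.1 0.1 8.8 1;-0.1 -0.2 0 -0.1 0.1 8.8 1;-0.1 -0.2 0 -0.1 0.1 8.8 1;-0.1 -0.2 0 -0.1 0.1 8.8 1'; python3 go.py 518 207 43.5 -1; python3 blade.py
python3 - <<'E'
from h import *
s=snapshot("scene"); cv2.imwrite("pics/s5.png",cv2.resize(s["color"][150:320,250:470,::-1],None,fx=3.6,fy=3.5,interpolation=cv2.INTER_CUBIC))
E
```

```text
time: 8.55
position: [418.6, 208.9, 43.2]
orientation: [-3.141, 0.03, 0.001]
force: [-0.3, 0.7, -1.6]
width: 22.2
t 8.55 pos [418.61 208.91  43.22] yaw -1.11 tilt z [-0.  0. -1.] F [-0.33  0.72 -1.59] w 22.2
turn [-0.02  0.05 -0.11] shift cm [ 9.94 -0.   -0.04] | 9.940695997645646 t 8.55
blade top z(tool) at x=75: 33.9  slope x 0.28 deg (down +) y -0.63 deg n=12339 rect ((86.82925415039062, 0.0001468658447265625), (103.64580535888672, 59.99587631225586), 0.002507877768948674)
```

View pics/s5.png

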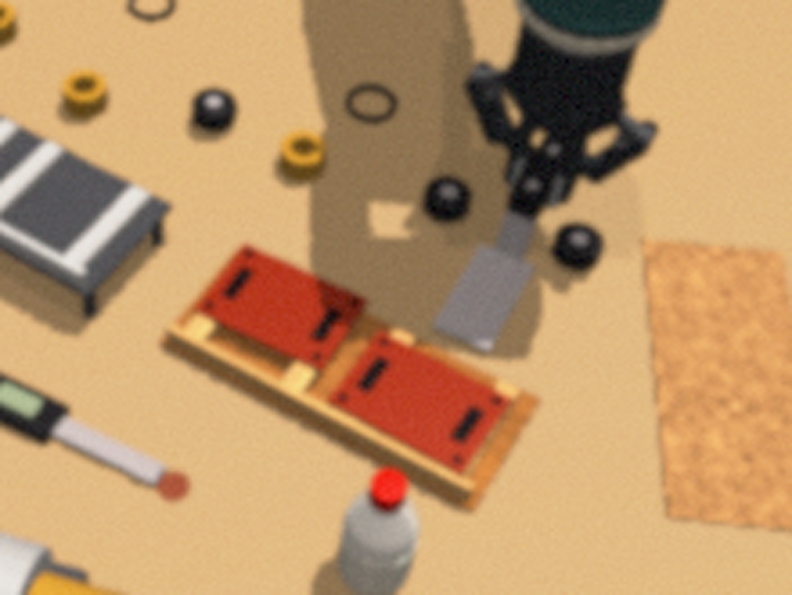

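```bash
python3 -m inch '0 0 0 2 0 0 1;0 0 0 4 0 0 1;0 0 0 6 0 0 1;0 0 0 8 0 0 1;0 0 0 9.5 0 0 1;0 0 0 9.9 0 0 1;0 0 0 9.9 0 0 1;0 0 0 9.9 0 0 1'; python3 go.py 518 207 43.5 -1
python3 - <<'E'
from h import *
s=snapshot("wrist"); cv2.imwrite("pics/w5.png",s["color"][:,:,::-1])
E
```

```text
time: 9.65
position: [516.7, 206.9, 42.2]
orientation: [3.141, -0.03, -0.003]
force: [-0.4, 0.1, -0.5]
width: 22.3
t 9.65 pos [516.73 206.87  42.21] yaw -1.10 tilt z [-0. -0. -1.] F [-0.36  0.13 -0.47] w 22.3
turn [ 0.01  0.12 -0.1 ] shift cm [ 0.13 -0.02 -0.13] | 0.18160003983263204 t 9.65
```

View pics/w5.png

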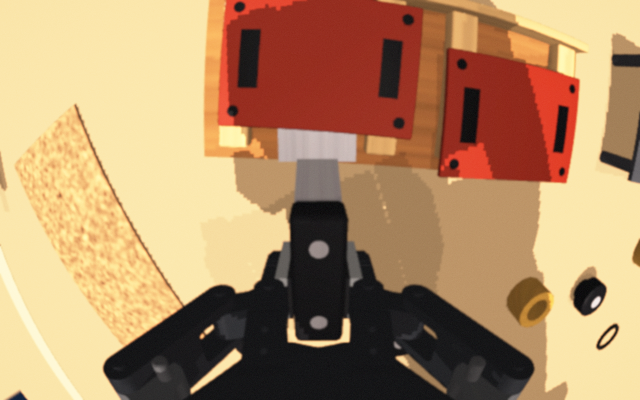

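```bash
python3 -m inch '0 0 0 0 0 -0.2 1;0 0 0 0 0 -0.4 1;0 0 0 0 0 -0.6 1;0 0 0 0 0 -0.8 1;0 0 0 0 0 -1.1 1;0 0 0 0 0 -1.5 1;0 0 0 0 0 -2 1;0 0 0 0 0 -2.5 1'; python3 -m inch '0 0 0 0 0 -0.8 1;0 0 0 0 0 -1.8 1;0 0 0 0 0 -3 1;0 0 0 0 0 -4.2 1;0 0 0 0 0 -5.2 1;0 0 0 0 0 -6 1;0 0 0 0 0 -6 1;0 0 0 0 0 -6 1'; python3 go.py 
python3 - <<'E'
from h import *
s=snapshot("wrist"); cv2.imwrite("pics/w6.png",s["color"][:,:,::-1])
E
```

```text
time: 10.7
position: [517.3, 206.9, 67.7]
orientation: [3.141, -0.03, -0.003]
force: [0.4, -0.3, -1.7]
width: 22.3
time: 11.7
position: [517.2, 206.8, 126.8]
orientation: [3.141, -0.03, -0.004]
force: [0.1, -1.1, -2.0]
width: 22.6
t 11.70 pos [517.23 206.79 126.81] yaw -1.11 tilt z [-0. -0. -1.] F [ 0.06 -1.14 -2.04] w 22.6
```

View pics/w6.png

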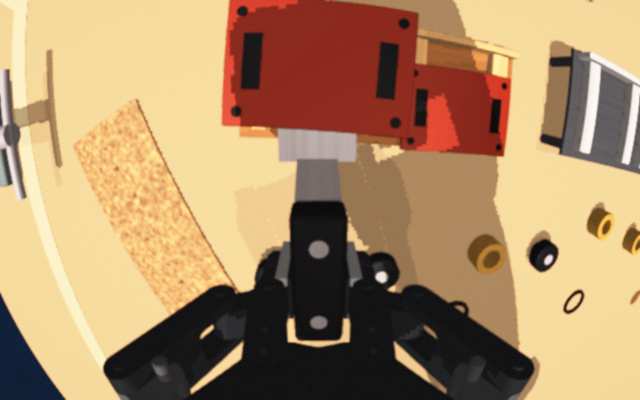

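```bash
cat > plate.py <<'E'
from h import *
def plate():
    s=snapshot("wrist"); o=observe(); R=Ro.from_rotvec(o["orientation"]).as_matrix()
    H=hsv(s); P=(cloud(s,True)-o["position"])@R
    m=((H[...,0]<8)|(H[...,0]>172))&(H[...,1]>140)&(H[...,2]>50)&(P[...,2]<40)&(P[...,2]>15)&(P[...,0]>40)&(abs(P[...,1])<80)
    print("z tool med",np.median(P[m][:,2]),"n",m.sum())
    cs=rect(m); c=cs[0][:,0,:].astype(float)
    c=c[c[:,1]>1]
    cc,d=rays(s,c,True); cc=(cc-o["position"])@R; d=d@R
    q=cc+d*((28.6-cc[2])/d[:,2])[:,None]
    r=cv2.minAreaRect(q[:,:2].astype(np.float32)); print("rect",r,"corners",cv2.boxPoints(r).round(1).tolist())
plate()
E
python3 plate.py
```

```text
z tool med 28.72706272977845 n 21871
rect ((97.96846771240234, 2.0307540893554688), (69.0304946899414, 99.06617736816406), 4.266524791717529) corners [[59.900001525878906, 48.900001525878906], [67.19999694824219, -49.900001525878906], [136.10000610351562, -44.79999923706055], [128.6999969482422, 54.0]]
```

```bash
python3 - <<'E'
from h import *
s=snapshot("top"); c=s["color"][160:225,322:440]; cv2.imwrite("pics/t6z.png",cv2.resize(c[:,:,::-1],None,fx=6,fy=6,interpolation=cv2.INTER_CUBIC))
E
```

View pics/t6z.png

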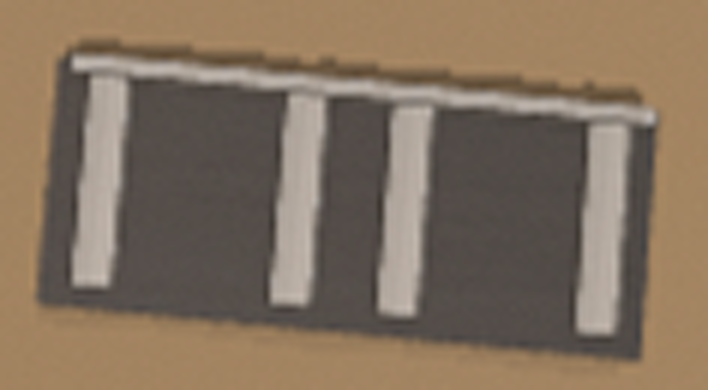

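```bash
cat > rack.py <<'E'
from h import *
np.set_printoptions(precision=1,suppress=True)
def rack(n,V0=120):
    s=snapshot(n); f=n=="wrist"; H=hsv(s)
    up=4; big=cv2.resize(s["color"],None,fx=up,fy=up,interpolation=cv2.INTER_CUBIC); H=cv2.cvtColor(big,cv2.COLOR_RGB2HSV)
    v,u=np.nonzero((H[...,1]<60)&(H[...,2]>V0))
    q=plane(s,np.c_[(u+.5)/up-.5,(v+.5)/up-.5],52,f)[:,:2]
    a=np.radians(-5.); ex=np.array([np.cos(a),np.sin(a)]); ey=np.array([-ex[1],ex[0]]); c0=np.array([598.7,-134.9])
    p=np.c_[(q-c0)@ex,(q-c0)@ey]
    cs=[];fr=[];sl=[]
    for y0 in (99,21,-21,-99):
        k=p[(abs(p[:,1]-y0)<16)&(p[:,0]>-55)&(p[:,0]<34)]
        if len(k)<200: print(y0,"few",len(k)); continue
        b=np.arange(-36,32,4); mid=[]; w=[]
        for lo in b:
            kk=k[(k[:,0]>=lo)&(k[:,0]<lo+4),1]
            if len(kk)>10: mid.append((lo+2,(np.percentile(kk,2)+np.percentile(kk,98))/2)); w.append(np.ptp(np.percentile(kk,[2,98])))
        mid=np.array(mid); fit=np.polyfit(mid[:,0],mid[:,1],1)
        front=np.percentile(k[:,0],1)
        print(n,y0,"mid y at x=0 %.1f slope %.2f deg front x %.1f width %.1f"%(fit[1],np.degrees(np.arctan(fit[0])),front,np.mean(w)))
        cs.append(fit[1]-y0);sl.append(np.degrees(np.arctan(fit[0])));fr.append((y0,front))
    fr=np.array(fr); g=np.polyfit(fr[:,0],fr[:,1],1); dyaw=(np.mean(sl)-np.degrees(np.arctan(g[0])))/2
    print("yaw from rails %.2f, fronts %.2f"%(-5+np.mean(sl),-5-np.degrees(np.arctan(g[0]))))
    print("origin",c0+ex*(g[1]+42)+ey*np.mean(cs))
if __name__=="__main__":
    import sys; rack(sys.argv[1],int(sys.argv[2]))
E
python3 rack.py top 130; python3 rack.py scene 130
```

```text
top 99 mid y at x=0 95.0 slope -0.63 deg front x -40.3 width 14.5
top 21 mid y at x=0 17.0 slope -0.40 deg front x -40.8 width 14.6
top -21 mid y at x=0 -25.0 slope -0.44 deg front x -41.3 width 14.6
top -99 mid y at x=0 -103.0 slope -0.49 deg front x -42.0 width 14.6
yaw from rails -5.49, fronts -5.49
origin [ 599.3 -139. ]
scene 99 mid y at x=0 96.2 slope -0.45 deg front x -40.0 width 19.6
scene 21 mid y at x=0 18.1 slope -0.63 deg front x -40.7 width 19.9
scene -21 mid y at x=0 -23.7 slope -0.36 deg front x -41.1 width 20.2
scene -99 mid y at x=0 -101.8 slope -0.55 deg front x -41.9 width 20.5
yaw from rails -5.50, fronts -5.56
origin [ 599.5 -137.8]
```

```bash
python3 go.py 495.3 -194.1 127 -1.2; python3 -m inch '0 0 0 0 0.5 0 1;0 0 0 0 1.5 0 1;0 0 0 -0.1 3 0 1;0 0 0 -0.2 5 0 1;0 0 0 -0.4 7.5 0 1;0 0 0 -0.5 10.5 0 1;0 0 0 -0.6 13.5 0 1;0 0 0 -0.8 16.5 0 1' && python3 -m inch '0 0 0 -0.1 3 0 1;0 0 0 -0.2 6 0 1;0 0 0 -0.3 9 0 1;0 0 0 -0.4 12 0 1;0 0 0 -0.6 14.5 0 1;0 0 0 -0.7 17 0 1;0 0 0 -0.8 19 0 1;0 0 0 -0.9 20.5 0 1' && python3 -m inch '0 0 0 0 1.2 0 1;0 0 0 0 2.2 0 1;0 0 0 0 2.8 0 1;0 0 0 0 3.1 0 1;0 0 0 0 3.1 0 1;0 0 0 0 3.1 0 1'; python3 go.py 495.3 -194.1 127 -1.2; python3 plate.py; python3 - <<'E'
from h import *
s=snapshot("wrist"); cv2.imwrite("pics/w7.png",s["color"][:,:,::-1])
E
```

```text
t 11.95 pos [517.3  206.8  126.92] yaw -1.11 tilt z [-0. -0. -1.] F [ 0.13  0.54 -2.21] w 22.8
turn [0.02 0.13 0.09] shift cm [-1.43 40.13  0.01] | 40.15078413577905 t 11.95
time: 12.95
position: [505.8, 40.0, 127.4]
orientation: [3.141, -0.031, -0.003]
force: [0.6, -0.0, -2.8]
width: 22.6
time: 13.95
position: [492.5, -164.4, 127.4]
orientation: [3.141, -0.032, -0.003]
force: [-0.1, 1.1, -2.2]
width: 22.5
time: 14.7
position: [492.7, -193.5, 127.3]
orientation: [3.141, -0.03, -0.003]
force: [0.3, -0.4, -3.2]
width: 22.5
t 14.70 pos [ 492.67 -193.49  127.3 ] yaw -1.09 tilt z [-0. -0. -1.] F [ 0.34 -0.36 -3.19] w 22.5
turn [0.   0.11 0.11] shift cm [0.26 0.06 0.03] | 0.2716604258709657 t 14.7
z tool med 28.736208708242536 n 21906
rect ((97.78584289550781, 1.66802978515625), (68.77019500732422, 99.04460906982422), 4.094459056854248) corners [[60.0, 48.599998474121094], [67.0, -50.20000076293945], [135.60000610351562, -45.29999923706055], [128.5, 53.5]]
```

View pics/w7.png

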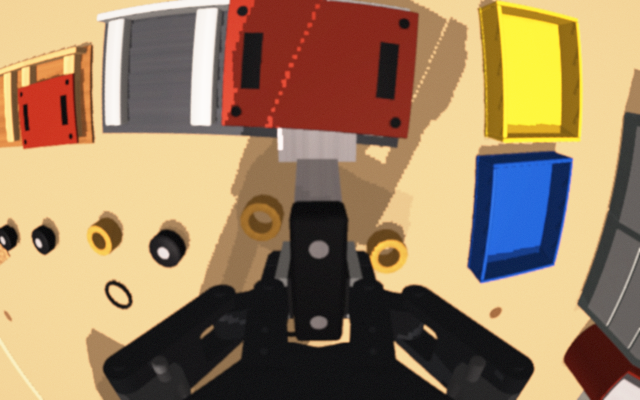

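```bash
sed -i 's/for y0 in (99,21,-21,-99)/for y0 in YS/; s/^def rack/YS=(99,21,-21,-99)\ndef rack/; s/import sys; rack/import sys\n    if len(sys.argv)>3: YS=eval(sys.argv[3])\n    rack/' rack.py; python3 rack.py wrist 150 "(99,21)"
```

```text
wrist 99 mid y at x=0 95.0 slope -0.53 deg front x -41.3 width 16.3
wrist 21 mid y at x=0 17.1 slope -0.54 deg front x -42.1 width 15.9
yaw from rails -5.54, fronts -5.59
origin [ 598.1 -138.8]
```

```bash
python3 go.py 494.1 -194.4 80.5 -1.3; python3 -m inch '0 0 0.2 0.1 0.1 0 1;0 0.1 0.2 0.1 0.1 0.5 1;0 0.1 0.2 0.1 0.1 1.3 1;0 0.1 0.2 0.1 0.1 2.1 1;0 0.1 0.2 0.1 0.1 2.9 1;0 0.1 0.2 0.1 0.1 3.2 1;0 0.1 0.2 0.1 0.1 3.4 1;0 0.1 0.2 0.1 0.1 3.4 1'; python3 go.py 494.1 -194.4 80.5 -1.3; python3 - <<'E'
from h import *
s=snapshot("wrist"); cv2.imwrite("pics/w8.png",s["color"][:,:,::-1])
E
```

```text
t 14.85 pos [ 492.68 -193.53  127.34] yaw -1.09 tilt z [-0. -0. -1.] F [-1.26 -0.39 -2.28] w 22.1
turn [0.01 0.11 0.21] shift cm [0.15 0.08 4.68] | 4.686872873320174 t 14.85
time: 15.85
position: [493.6, -194.8, 93.4]
orientation: [3.141, -0.036, -0.0]
force: [0.3, 0.6, -2.0]
width: 22.1
t 15.85 pos [ 493.59 -194.79   93.37] yaw -1.31 tilt z [-0. -0. -1.] F [ 0.29  0.56 -1.98] w 22.1
turn [ 0.01  0.01 -0.01] shift cm [ 0.05 -0.04  1.29] | 1.2884245202288336 t 15.85
```

View pics/w8.png

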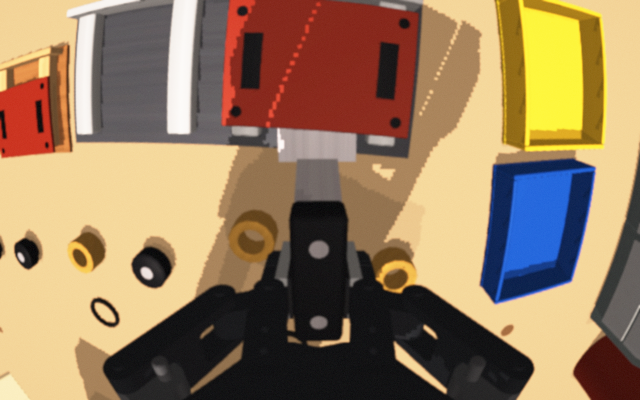

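```bash
python3 -m inch '0 0 0 0.1 0 0.2 1;0 0 0 0.1 0 0.4 1;0 0 0 0.1 0 0.6 1;0 0 0 0.1 0 0.8 1;0 0 0 0.1 0 1 1;0 0 0 0.1 0 1.2 1;0 0 0 0.1 0 1.3 1;0 0 0 0.1 0 1.3 1'; python3 go.py 494.1 -194.4 80.5 -1.3; python3 - <<'E'
from h import *
s=snapshot("wrist"); cv2.imwrite("pics/w9.png",s["color"][:,:,::-1])
E
```

```text
time: 16.9
position: [494.5, -194.8, 80.2]
orientation: [3.141, -0.036, -0.001]
force: [-0.8, -0.7, -1.7]
width: 22.3
t 16.90 pos [ 494.51 -194.81   80.23] yaw -1.31 tilt z [-0. -0. -1.] F [-0.81 -0.75 -1.72] w 22.3
turn [ 0.01  0.02 -0.01] shift cm [-0.04 -0.04 -0.03] | 0.06370991325508239 t 16.9
```

View pics/w9.png

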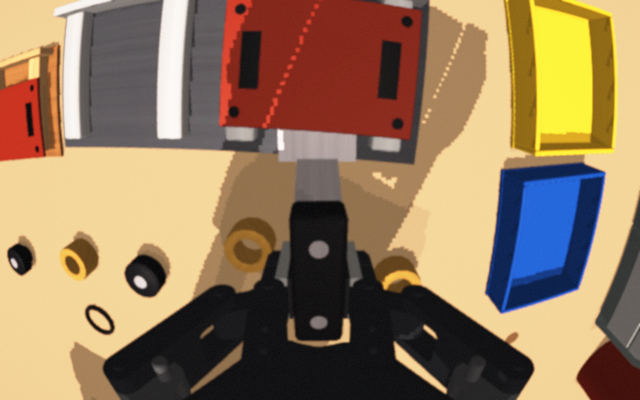

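```bash
cat > chk.py <<'E'
from h import *
import sys
np.set_printoptions(precision=1,suppress=True)
n=sys.argv[1]; bay=int(sys.argv[2]); o=np.array(eval(sys.argv[3])); yaw=-5.5
s=snapshot(n); H=hsv(s); f=n=="wrist"; P=cloud(s,f)
a=np.radians(yaw); ex=np.array([np.cos(a),np.sin(a)]); ey=np.array([-ex[1],ex[0]])
b=o+ey*(60 if bay==1 else -60)
m=((H[...,0]<8)|(H[...,0]>172))&(H[...,1]>140)&(H[...,2]>40)&(np.hypot(P[...,0]-b[0],P[...,1]-b[1])<75)
c=rect(m)[0][:,0,:].astype(float); c=c[c[:,1]>1]
q=plane(s,c,56,f)[:,:2]; p=np.c_[(q-b)@ex,(q-b)@ey]
print("z",np.median(P[m][:,2]),np.percentile(P[m][:,2],[5,95]),"plate in bay:",cv2.minAreaRect(p.astype(np.float32)))
E
python3 chk.py wrist 2 "[598.1,-138.8]"; python3 rack.py wrist 150 "(99,21)"; python3 chk.py top 2 "[599,-139]";python3 chk.py scene 2 "[599,-137.8]"
```

```text
z 56.175129870406465 [55.  57.3] plate in bay: ((0.28543853759765625, -0.4500999450683594), (69.64391326904297, 99.60188293457031), 0.026692412793636322)
wrist 99 mid y at x=0 94.9 slope -0.49 deg front x -41.2 width 16.2
wrist 21 mid y at x=0 17.1 slope -0.54 deg front x -41.8 width 15.7
yaw from rails -5.51, fronts -5.47
origin [ 598.4 -138.9]
z 56.29131897174523 [52.8 59.8] plate in bay: ((0.5821113586425781, -0.40972900390625), (98.774169921875, 66.68431854248047), 89.80165100097656)
z 55.2657163095958 [52.7 57.5] plate in bay: ((1.30908203125, 1.7787246704101562), (98.41852569580078, 67.78897094726562), 88.27324676513672)
```

```bash
python3 -m inch '0 0 0 -0.5 0 0 1;0 0 0 -1.5 0 0 1;0 0 0 -3 0 0 1;0 0 0 -4.5 0 0 1;0 0 0 -6 0 0 1;0 0 0 -8 0 0 1;0 0 0 -10 0 0 1;0 0 0 -11 0 0 1'; python3 -m inch '0 0 0 0 0 -2 1;0 0 0 0 0 -5 1;0 0 0 0 0 -8 1;0 0 0 0 0 -8 1'; python3 chk.py wrist 2 "[598.1,-138.8]"; python3 chk.py top 2 "[599,-139]"; python3 go.py; python3 blade.py; python3 - <<'E'
from h import *
s=snapshot("wrist"); cv2.imwrite("pics/w10.png",s["color"][:,:,::-1])
E
```

```text
time: 18.15
position: [383.5, -192.3, 80.4]
orientation: [3.141, -0.037, 0.0]
force: [0.2, 0.1, -0.8]
width: 22.5
time: 18.65
position: [385.2, -192.7, 162.6]
orientation: [3.139, -0.036, 0.005]
force: [-0.1, 0.2, -1.3]
width: 22.7
z 56.18793829955348 [52.5 59.8] plate in bay: ((0.9115104675292969, -0.4064369201660156), (98.9010238647461, 69.21638488769531), 89.91908264160156)
t 18.75 pos [ 384.41 -192.23  159.91] yaw -1.31 tilt z [-0. -0. -1.] F [-1.33 -0.61 -1.29] w 22.2
blade top z(tool) at x=75: 31.8  slope x 0.38 deg (down +) y 0.81 deg n=10343 rect ((86.36570739746094, 0.7648487091064453), (42.517887115478516, 89.73091888427734), 89.83268737792969)Traceback (most recent call last):
  File "chk.py", line 9, in <module>
    c=rect(m)[0][:,0,:].astype(float); c=c[c[:,1]>1]
      ~~~~~~~^^^
IndexError: list index out of range
```

View pics/w10.png

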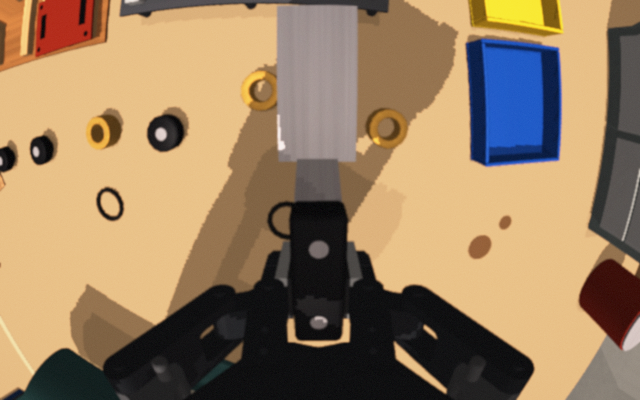

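```bash
python3 go.py 409 97 130 -3; python3 -m inch '0 0 0.5 0.5 -4 0 1;0 0 1 1 -9 0 1;0 0 1.7 1.8 -15 0 1;0 0 1.7 1.8 -21 1 1;0 0 1.7 1.8 -26 2 1;0 0 1.7 1.8 -28.9 3 1;0 0 1.7 1.8 -28.9 3 1;0 0 1.7 1.8 -28.9 3 1'; python3 go.py 409 97 43.5 -3;  python3 - <<'E'
from h import *
s=snapshot("wrist"); cv2.imwrite("pics/w11.png",s["color"][:,:,::-1])
E
```

```text
t 18.85 pos [ 384.2  -192.08  159.21] yaw -1.31 tilt z [-0.  0. -1.] F [-0.71 -0.54 -1.14] w 22.5
turn [-0.03  0.09  1.69] shift cm [  1.82 -28.96   2.94] | 29.161145201190138 t 18.85
time: 19.85
position: [409.0, 95.8, 129.9]
orientation: [3.14, -0.082, -0.002]
force: [0.1, 0.2, -2.0]
width: 22.5
t 19.85 pos [409.01  95.81 129.88] yaw -3.00 tilt z [-0. -0. -1.] F [ 0.08  0.19 -1.96] w 22.5
turn [0.03 0.06 0.  ] shift cm [ 0.   -0.12  8.64] | 8.639066936991949 t 19.85
```

View pics/w11.png

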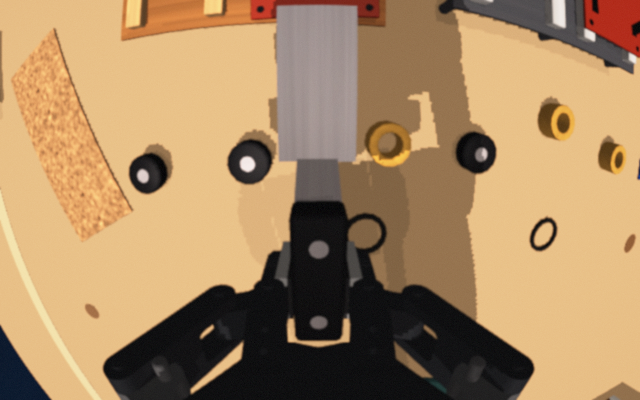

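```bash
python3 -m inch '0 0 0 0 -0.1 3 1;0 0 0 0 -0.1 6 1;0 0 0 0 -0.1 8 1;0 0 0 0 -0.1 8.6 1;0 0 0 0 -0.1 8.6 1;0 0 0 0 -0.1 8.6 1;0 0 0 0 -0.1 8.6 1'; python3 go.py 495.2 91.9 43.5 -3; python3 - <<'E'
from h import *
s=snapshot("scene"); cv2.imwrite("pics/s12.png",cv2.resize(s["color"][150:320,250:470,::-1],None,fx=3.6,fy=3.5,interpolation=cv2.INTER_CUBIC))
s=snapshot("top"); cv2.imwrite("pics/t12.png",cv2.resize(s["color"][165:280,205:360,::-1],None,fx=5,fy=5,interpolation=cv2.INTER_CUBIC))
E
```

```text
time: 20.78
position: [409.6, 97.2, 45.0]
orientation: [-3.14, 0.083, -0.001]
force: [0.3, 0.2, -1.6]
width: 22.7
t 20.77 pos [409.58  97.23  45.03] yaw -3.01 tilt z [ 0.  0. -1.] F [ 0.33  0.19 -1.58] w 22.7
turn [-0.01 -0.05 -0.01] shift cm [8.58 0.08 0.16] | 8.580136039449114 t 20.77
```

View pics/s12.png

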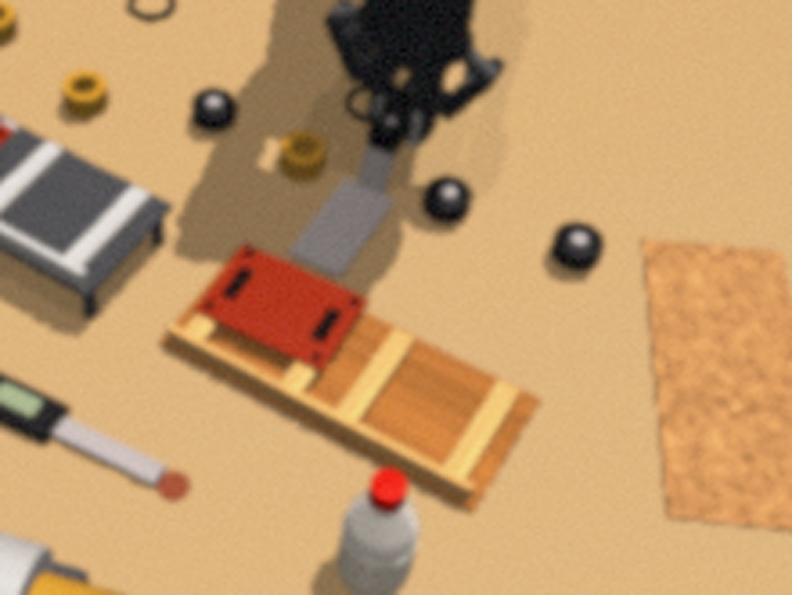

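View pics/t12.png

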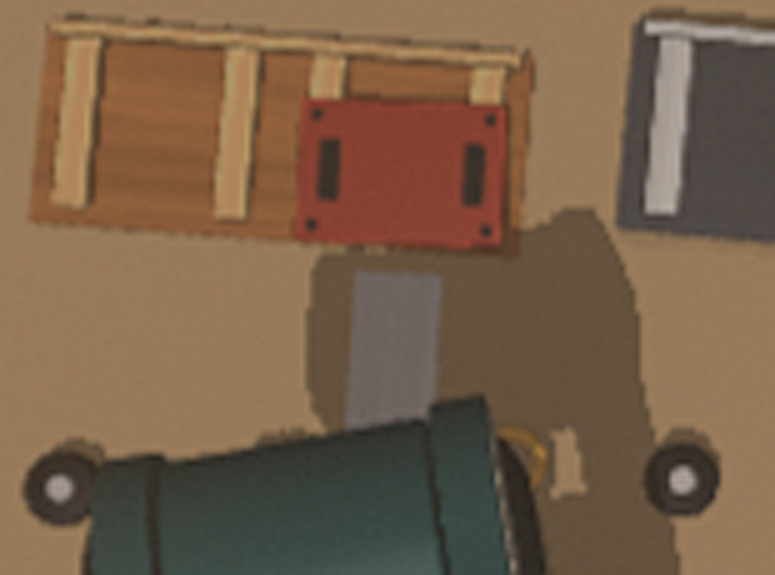

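```bash
python3 -m inch '0 0 0 0 0.1 0.1 1;0 0 0 1 0.1 0.1 1;0 0 0 3 0.1 0.1 1;0 0 0 5 0.1 0.1 1;0 0 0 7 0.1 0.1 1;0 0 0 8.2 0.1 0.1 1;0 0 0 8.6 0.1 0.1 1;0 0 0 8.6 0.1 0.1 1'; python3 go.py 495.2 91.9 43.5 -3
python3 - <<'E'
from h import *
s=snapshot("wrist"); cv2.imwrite("pics/w13.png",s["color"][:,:,::-1])
E
```

```text
time: 21.88
position: [494.9, 91.7, 43.1]
orientation: [3.14, -0.083, -0.001]
force: [0.2, -0.4, -1.6]
width: 22.5
t 21.88 pos [494.9   91.7   43.13] yaw -3.01 tilt z [-0. -0. -1.] F [ 0.23 -0.36 -1.58] w 22.5
turn [ 0.01  0.03 -0.01] shift cm [ 0.03 -0.02 -0.04] | 0.05169272252747338 t 21.88
```

View pics/w13.png

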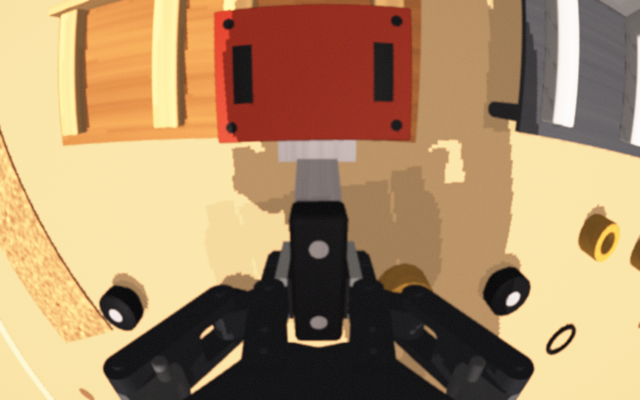

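```bash
python3 -m inch '0 0 0 0 0 -0.2 1;0 0 0 0 0 -0.4 1;0 0 0 0 0 -0.6 1;0 0 0 0 0 -0.8 1;0 0 0 0 0 -1.1 1;0 0 0 0 0 -1.5 1;0 0 0 0 0 -2 1;0 0 0 0 0 -2.5 1'; python3 -m inch '0 0 0 0 0 -0.8 1;0 0 0 0 0 -1.8 1;0 0 0 0 0 -3 1;0 0 0 0 0 -4.2 1;0 0 0 0 0 -5.2 1;0 0 0 0 0 -6 1;0 0 0 0 0 -6 1;0 0 0 0 0 -6 1'; python3 plate.py; python3 go.py 
python3 - <<'E'
from h import *
s=snapshot("wrist"); cv2.imwrite("pics/w14.png",s["color"][:,:,::-1])
E
```

```text
time: 22.92
position: [495.1, 91.7, 68.6]
orientation: [3.14, -0.082, -0.0]
force: [-0.2, 0.2, -2.3]
width: 22.4
time: 23.92
position: [494.9, 91.7, 127.9]
orientation: [3.14, -0.082, -0.001]
force: [0.2, 1.2, -2.4]
width: 22.1
z tool med 28.582108857573658 n 21936
rect ((93.73754119873047, -1.5075454711914062), (98.80162811279297, 69.1942138671875), 89.49897003173828) corners [[58.70000076293945, -50.599998474121094], [127.9000015258789, -51.20000076293945], [128.8000030517578, 47.599998474121094], [59.599998474121094, 48.20000076293945]]
t 23.98 pos [494.87  91.69 127.78] yaw -3.01 tilt z [-0. -0. -1.] F [-0.37  0.79 -2.4 ] w 22.5
```

View pics/w14.png

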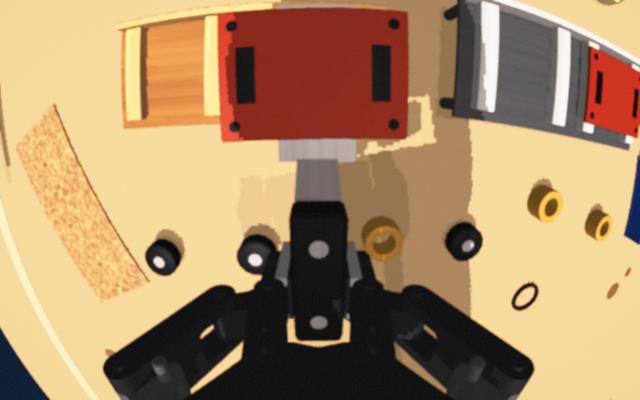

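```bash
python3 go.py 510.5 -70.8 127 -6; python3 -m inch '0 0 0.2 0.1 0.5 0 1;0 0 0.4 0.3 1.5 0 1;0 0 0.7 0.5 3 0 1;0 0 1 0.8 4.8 0 1;0 0 1.4 1.1 6.8 0 1;0 0 1.8 1.4 8.8 0 1;0 0 2.2 1.7 10.8 0 1;0 0 2.5 2 12.6 0 1' && python3 -m inch '0 0 0.2 0.1 1.5 0 1;0 0 0.4 0.2 2.6 0 1;0 0 0.5 0.3 3.3 0 1;0 0 0.5 0.3 3.6 0 1;0 0 0.5 0.3 3.6 0 1;0 0 0.5 0.3 3.6 0 1'; python3 plate.py; python3 rack.py wrist 150 "(99,21)"; python3 go.py 510.5 -70.8 127 -6; python3 - <<'E'
from h import *
s=snapshot("wrist"); cv2.imwrite("pics/w15.png",s["color"][:,:,::-1])
E
```

```text
t 24.02 pos [494.87  91.7  127.81] yaw -3.01 tilt z [-0. -0. -1.] F [-1.13  0.39 -2.17] w 22.2
turn [0.02 0.05 2.99] shift cm [ 2.41 16.15  0.08] | 16.325126616859457 t 24.02
time: 25.02
position: [508.4, -36.9, 128.3]
orientation: [3.138, -0.153, -0.0]
force: [0.2, 0.1, -1.5]
width: 22.3
time: 25.78
position: [507.9, -70.9, 128.3]
orientation: [3.137, -0.164, -0.0]
force: [0.7, 0.3, -2.2]
width: 22.5
z tool med 28.678908875212258 n 22022
rect ((93.4795150756836, -1.3163261413574219), (99.02980041503906, 69.18980407714844), 89.4822998046875) corners [[58.400001525878906, -50.5], [127.5999984741211, -51.099998474121094], [128.5, 47.900001525878906], [59.29999923706055, 48.5]]
99 few 79
t 25.88 pos [507.97 -70.99 128.3 ] yaw -5.98 tilt z [-0. -0. -1.] F [ 0.83 -0.66 -1.85] w 22.5
turn [0.01 0.01 0.02] shift cm [ 0.25 -0.05  0.13] | 0.2845993696517989 t 25.88Traceback (most recent call last):
  File "rack.py", line 29, in <module>
    rack(sys.argv[1],int(sys.argv[2]))
    ~~~~^^^^^^^^^^^^^^^^^^^^^^^^^^^^^^
  File "rack.py", line 19, in rack
    mid=np.array(mid); fit=np.polyfit(mid[:,0],mid[:,1],1)
                                      ~~~^^^^^
IndexError: too many indices for array: array is 1-dimensional, but 2 were indexed
```

View pics/w15.png

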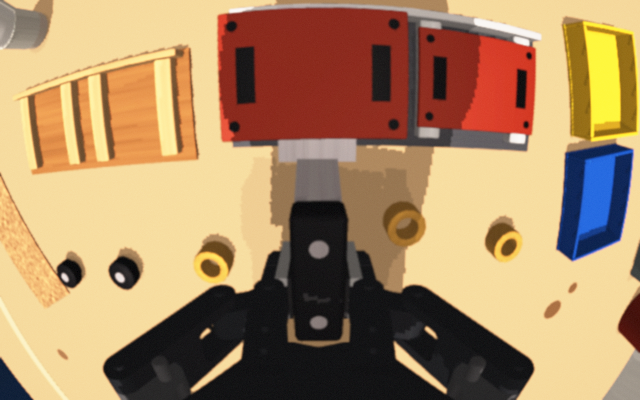

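```bash
python3 -m inch '0 0 0 0.3 0 0 1;0 0 0 0.3 0 0.5 1;0 0 0 0.3 0 1.3 1;0 0 0 0.3 0 2.1 1;0 0 0 0.3 0 2.9 1;0 0 0 0.3 0 3.3 1;0 0 0 0.3 0 3.5 1;0 0 0 0.3 0 3.5 1'; python3 go.py 510.6 -70.8 80.5 -6; python3 - <<'E'
from h import *
s=snapshot("wrist"); cv2.imwrite("pics/w16.png",s["color"][:,:,::-1])
E
```

```text
time: 26.92
position: [511.0, -71.6, 93.4]
orientation: [3.137, -0.165, -0.0]
force: [0.1, 0.0, -2.4]
width: 22.6
t 26.93 pos [510.97 -71.61  93.35] yaw -6.01 tilt z [-0. -0. -1.] F [ 0.09  0.01 -2.37] w 22.6
turn [ 0.01  0.01 -0.01] shift cm [-0.05 -0.08  1.29] | 1.2885472037144081 t 26.93
```

View pics/w16.png

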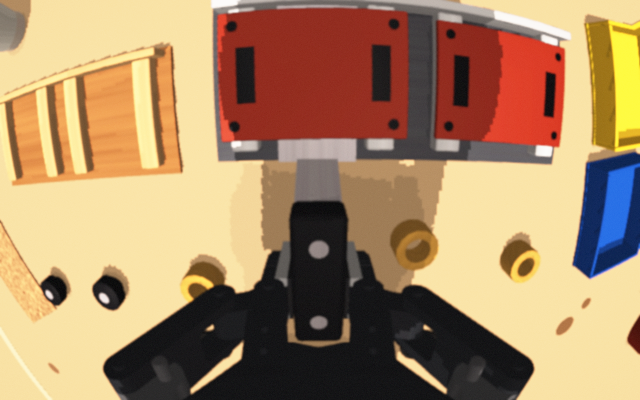

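```bash
python3 -m inch '0 0 0 0 -0.1 0.2 1;0 0 0 0 -0.1 0.4 1;0 0 0 0 -0.1 0.6 1;0 0 0 0 -0.1 0.8 1;0 0 0 0 -0.1 1 1;0 0 0 0 -0.1 1.2 1;0 0 0 0 -0.1 1.3 1;0 0 0 0 -0.1 1.3 1'; python3 go.py 510.6 -70.8 80.5 -6; python3 chk.py wrist 1 "[598.2,-138.8]"; python3 chk.py scene 1 "[599,-137.8]"
```

```text
time: 27.98
position: [511.0, -70.6, 80.3]
orientation: [3.137, -0.165, -0.0]
force: [0.2, 0.6, -1.6]
width: 22.2
t 27.98 pos [511.03 -70.6   80.26] yaw -6.01 tilt z [-0. -0. -1.] F [ 0.2   0.59 -1.65] w 22.2
turn [ 0.01  0.01 -0.01] shift cm [-0.04  0.02 -0.02] | 0.053111941090379616 t 27.98
z 56.16359568878758 [55.  57.3] plate in bay: ((0.5226516723632812, 0.02626800537109375), (69.6185073852539, 99.49537658691406), 0.21003709733486176)
z 55.180993551733195 [52.9 57.3] plate in bay: ((1.3965835571289062, 0.056560516357421875), (100.4753646850586, 67.4323959350586), 89.98336029052734)
```

Within about 1 mm. Withdraw, raise, check.

```bash
python3 -m inch '0 0 0 -0.5 0 0 1;0 0 0 -1.5 0 0 1;0 0 0 -3 0 0 1;0 0 0 -4.5 0 0 1;0 0 0 -6 0 0 1;0 0 0 -8 0 0 1;0 0 0 -10 0 0 1;0 0 0 -11.5 0 0 1'; python3 -m inch '0 0 0 0 0 -2 1;0 0 0 0 0 -6 1;0 0 0 0 0 -12 1;0 0 0 0 0 -17 1;0 0 0 0 0 -17 1;0 0 0 0 0 -17 1'; python3 chk.py top 1 "[599,-139]"; python3 chk.py top 2 "[599,-139]"; python3 chk.py scene 2 "[599,-137.8]"; python3 chk.py scene 1 "[599,-137.8]"; python3 go.py 444.4 355.5 150 21.5
```

```text
time: 29.08
position: [395.3, -58.4, 80.2]
orientation: [3.137, -0.165, 0.0]
force: [0.9, 0.0, -1.2]
width: 22.5
time: 29.82
position: [396.0, -58.4, 249.3]
orientation: [3.137, -0.165, -0.001]
force: [-0.3, 0.2, -1.8]
width: 22.4
z 56.13411270235201 [52.6 59.9] plate in bay: ((1.2986831665039062, -0.08118057250976562), (68.91944122314453, 98.91554260253906), 0.1878770887851715)
z 56.137416856944355 [52.3 59.8] plate in bay: ((0.676727294921875, -0.3483085632324219), (99.11190032958984, 69.946044921875), 89.24822235107422)
z 55.231089048176614 [53.  57.8] plate in bay: ((0.970733642578125, 1.3669166564941406), (69.56175231933594, 97.68563842773438), 0.8388921618461609)
z 55.160614742130974 [52.6 57.4] plate in bay: ((1.6428546905517578, 0.11176300048828125), (69.09153747558594, 101.58971405029297), 1.6041167974472046)
t 30.02 pos [396.28 -58.46 249.04] yaw -6.01 tilt z [-0.  0. -1.] F [ 0.51  0.1  -1.54] w 22.6
turn [ -0.03   0.11 -27.51] shift cm [  0.47 -41.67   9.91] | 42.83537993430375 t 30.02
```

```bash
python3 go.py 441 361 120 21.7; python3 -m inch '0 0 -4 0 -3 0 1;0 0 -10 0 -8 0 1;0 0 -16 0 -14 0 1;0 0 -22 0 -20 0 1;0 0 -27.7 0 -26 3 1;0 0 -27.7 0.1 -32 6 1;0 0 -27.7 0.1 -38 10 1;0 0 -27.7 0.1 -42.2 13 1'; python3 -m inch '0 0 0 0 0 0 1;0 0 0 0 0 0 1;0 0 0 0 0 0 1'; python3 go.py 441 361 50 21.7
```

```text
t 30.02 pos [396.28 -58.46 249.04] yaw -6.01 tilt z [-0.  0. -1.] F [ 0.51  0.1  -1.54] w 22.6
turn [ -0.03   0.11 -27.71] shift cm [  0.08 -42.18  12.91] | 44.11318217373218 t 30.02
time: 31.02
position: [440.7, 356.4, 122.9]
orientation: [3.085, 0.592, -0.001]
force: [0.1, 0.0, -1.0]
width: 22.4
time: 31.4
position: [441.5, 353.9, 125.8]
orientation: [-3.085, -0.59, -0.002]
force: [-0.1, -0.4, -0.7]
width: 22.5
t 31.40 pos [441.54 353.94 125.77] yaw 21.64 tilt z [ 0.  0. -1.] F [-0.06 -0.37 -0.73] w 22.5
turn [-0.01 -0.07 -0.06] shift cm [ 0.2  -0.67  7.58] | 7.610524557198885 t 31.4
```

```bash
python3 -m inch '0 0 0 0.2 -0.6 2 1;0 0 0 0.2 -0.6 5 1;0 0 0 0.2 -0.6 7 1;0 0 0 0.2 -0.6 7.6 1;0 0 0 0.2 -0.6 7.6 1;0 0 0 0.2 -0.6 7.6 1'; python3 go.py 441 361 38.5 21.7;python3 - <<'E'
from h import *
s=snapshot("wrist"); cv2.imwrite("pics/w17.png",s["color"][:,:,::-1])
E
```

```text
time: 32.15
position: [441.2, 361.2, 49.7]
orientation: [-3.085, -0.591, -0.002]
force: [-0.4, -0.4, -2.0]
width: 22.6
t 32.15 pos [441.21 361.22  49.7 ] yaw 21.69 tilt z [ 0.  0. -1.] F [-0.37 -0.42 -2.03] w 22.6
turn [-0.02 -0.06 -0.01] shift cm [-0.03  0.01  1.12] | 1.120434741074711 t 32.15
```

View pics/w17.png

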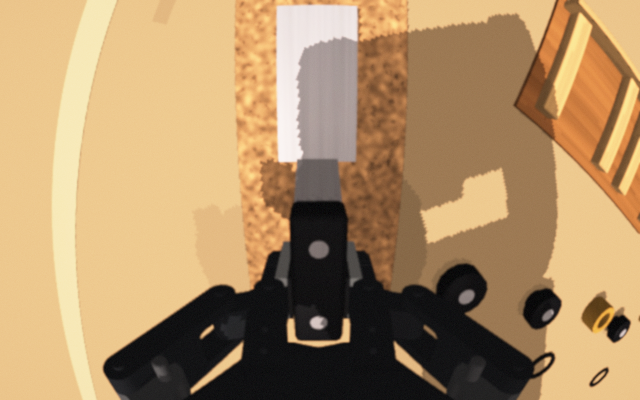

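Centred on the mat. Lower and release.

```bash
python3 -m inch '0 0 0 0 0 0.3 1;0 0 0 0 0 0.6 1;0 0 0 0 0 0.9 1;0 0 0 0 0 1.1 1;0 0 0 0 0 1.1 1;0 0 0 0 0 1.1 1'; python3 go.py; python3 -m inch '0 0 0 0 0 0 -1;0 0 0 0 0 0 -1;0 0 0 0 0 0 -1;0 0 0 0 0 0 -1;0 0 0 0 0 0 -1;0 0 0 0 0 0 -1;0 0 0 0 0 0 -1' 30; python3 go.py
```

```text
time: 32.95
position: [440.7, 361.0, 38.5]
orientation: [3.085, 0.591, -0.001]
force: [-6.8, -3.2, 10.2]
width: 22.4
t 32.95 pos [440.71 361.02  38.51] yaw 21.70 tilt z [-0. -0. -1.] F [-6.83 -3.19 10.22] w 22.4
time: 33.83
position: [440.8, 360.9, 37.7]
orientation: [3.085, 0.591, -0.0]
force: [-0.1, -0.1, -0.5]
width: 85.1
t 33.83 pos [440.76 360.94  37.71] yaw 21.69 tilt z [-0. -0. -1.] F [-0.14 -0.14 -0.5 ] w 85.1
```

```bash
python3 -m inch '0 0 0 0 0 -2 -1;0 0 0 0 0 -6 -1;0 0 0 0 0 -12 -1;0 0 0 0 0 -16 -1;0 0 0 0 0 -16 -1;0 0 0 0 0 -16 -1;0 0 0 0 0 -16 -1'; cat > meas.py <<'E'
from h import *
np.set_printoptions(precision=1,suppress=True)
for n in("top","scene","wrist"):
    s=snapshot(n); f=n=="wrist"; P=cloud(s,f); H=hsv(s); x,y,z=np.moveaxis(P,2,0)
    m=(x>330)&(x<540)&(abs(y)<345)&(z>14)&(z<34)
    m&=~((x>545)|((x-445)**2+(y-361)**2<90**2))
    k,l,st,ce=cv2.connectedComponentsWithStats(m.astype(np.uint8))
    for i in range(1,k):
        if st[i,4]>=40:
            q=P[l==i]; r=cv2.minAreaRect(q[:,:2].astype(np.float32)); h=np.median(H[l==i],0)
            if max(r[1])<60: print(n,"c",np.round(r[0],1),"size",np.round(r[1],1),"z",np.median(q[:,2]),"hsv",h,"knob" if h[1]<90 else "bush")
    for nm,lo,hi in (("yellow",22,36),("blue",100,130)):
        m=(H[...,0]>lo)&(H[...,0]<hi)&(H[...,1]>150)&(H[...,2]>60)&(y<-320)&(y>-480)&(x>380)&(x<700)
        if m.sum()<100: continue
        c=rect(m)[0]; 
        rim=P[m&(z>29)&(z<40)]
        if len(rim)>20: print(n,nm,"rim",cv2.minAreaRect(rim[:,:2].astype(np.float32)))
E
python3 meas.py; python3 go.py; python3 - <<'E'
from h import *
s=snapshot("scene"); cv2.imwrite("pics/s18.png",s["color"][:,:,::-1])
s=snapshot("wrist"); cv2.imwrite("pics/w18.png",s["color"][:,:,::-1])
E
```

```text
time: 34.7
position: [440.4, 360.7, 196.6]
orientation: [3.085, 0.591, -0.003]
force: [-0.6, -0.8, -0.8]
width: 85.6
top c [ 504.  -343.8] size [38.1  4.5] z 27.840672450407965 hsv [120.  63.  59.] knob
top c [ 471.3 -144.8] size [34.2 33.4] z 23.45249455237547 hsv [ 17.  153.  168.5] bush
top c [450.3  36.3] size [33.5 33.1] z 23.486170446661845 hsv [ 17. 153. 170.] bush
top c [440.  149.1] size [34.1 33.5] z 23.536552682006004 hsv [14. 84. 56.] knob
top c [440.6 -47.1] size [33.8 33.2] z 23.621910366533143 hsv [14. 72. 69.] knob
top c [437.1 248.3] size [34.6 34.1] z 23.577990744167323 hsv [14. 83. 54.] knob
top c [ 435.5 -255.6] size [33.3 34.6] z 23.30541471462118 hsv [ 17.  152.5 164. ] bush
top yellow rim ((605.3795776367188, -393.90924072265625), (119.96632385253906, 100.17398071289062), 3.851370096206665)
top blue rim ((469.282470703125, -397.8551330566406), (116.50349426269531, 96.7345962524414), 4.7053117752075195)
scene c [ 438.7 -254.6] size [33.5 33.1] z 21.379995293775664 hsv [ 19. 187. 190.] bush
scene c [ 474.4 -143.3] size [33.9 34.6] z 21.877782324406894 hsv [ 19. 1
[... 694 characters left out ...]
ize [35.1 35.2] z 23.6931150762706 hsv [30. 36. 16.] knob
wrist c [450.   37.3] size [35.7 34.7] z 22.727892129205486 hsv [ 17. 187. 162.] bush
wrist c [ 471.8 -143.4] size [35.7 34.6] z 22.072218334600734 hsv [ 17. 187. 143.] bush
wrist c [440.5 -44.3] size [34.4 35.1] z 23.435190219691663 hsv [15. 33. 24.] knob
wrist c [ 489.2 -343.5] size [41.4  5.9] z 21.717492209536204 hsv [110. 216.  60.] bush
wrist c [ 436.1 -253.7] size [35.6 33.8] z 21.718140074921337 hsv [ 17. 187. 137.] bush
wrist blue rim ((451.6697998046875, -394.46551513671875), (80.64225006103516, 100.00837707519531), 4.771682262420654)
t 34.85 pos [440.6  360.82 196.91] yaw 21.69 tilt z [-0. -0. -1.] F [0.16 0.   0.57] w 85.5
```

View pics/s18.png

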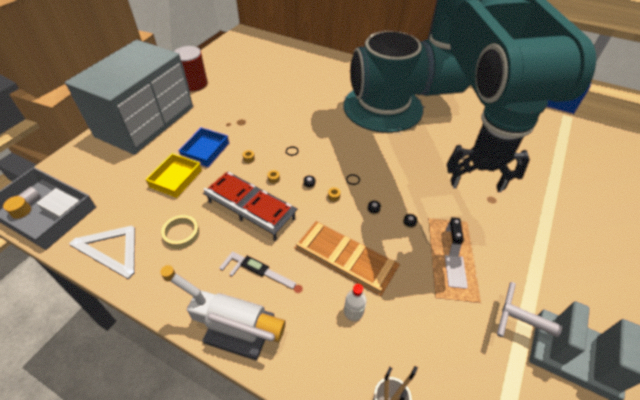

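View pics/w18.png

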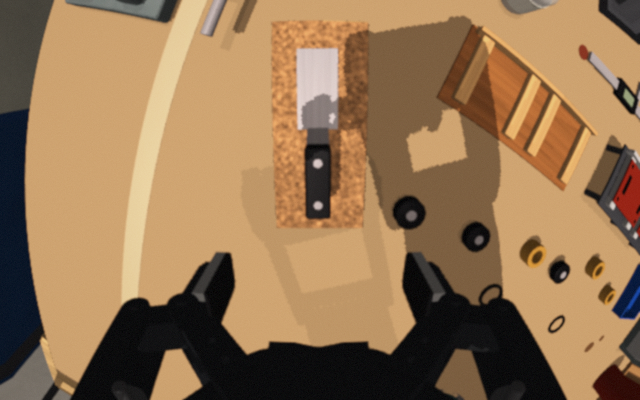

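```bash
python3 go.py 437.5 249.3 90 4; python3 -m inch '0 0 8 3 4 0 -0.3;0 0 16 4 9 4 -0.3;0 0 17.7 3.8 10.5 8 -0.3;0 0 17.7 3.8 10.5 10.7 -0.3;0 0 17.7 3.8 10.5 10.7 -0.3;0 0 17.7 3.8 10.5 10.7 -0.3' ; python3 go.py 437.5 249.3 14 4
```

```text
t 34.95 pos [440.72 360.9  197.24] yaw 21.69 tilt z [-0. -0. -1.] F [-0.78  0.32 -0.01] w 85.3
turn [ 0.02  0.06 17.69] shift cm [-4.41 10.25 10.73] | 15.480864465388587 t 34.95
time: 35.7
position: [515.3, 277.9, 92.1]
orientation: [-3.139, -0.11, -0.001]
force: [0.8, 1.1, -0.1]
width: 55.4
t 35.70 pos [515.31 277.87  92.06] yaw 4.01 tilt z [ 0.  0. -1.] F [ 0.77  1.11 -0.11] w 55.4
turn [-0.02 -0.05  0.01] shift cm [-7.97  2.31  7.8 ] | 11.385907066951887 t 35.7
```

```bash
python3 -m inch '0 0 0 -4 1.2 0 -0.3;0 0 0 -8 2.3 0 -0.3;0 0 0 -8 2.3 0 -0.3;0 0 0 -8 2.3 0 -0.3;0 0 0 -8 2.3 0 -0.3' ; python3 go.py 437.5 249.3 14 4
```

```text
time: 36.33
position: [437.5, 249.3, 91.3]
orientation: [-3.139, -0.11, -0.001]
force: [-0.0, 0.5, -0.2]
width: 55.7
t 36.33 pos [437.5  249.33  91.34] yaw 4.00 tilt z [ 0.  0. -1.] F [-0.04  0.47 -0.2 ] w 55.7
turn [-0.01 -0.03 -0.  ] shift cm [-0.    0.    7.73] | 7.7339281905399995 t 36.33
```

```bash
python3 -m inch '0 0 0 0 0 3 -0.3;0 0 0 0 0 6 -0.3;0 0 0 0 0 7.7 -0.3;0 0 0 0 0 7.7 -0.3;0 0 0 0 0 7.7 1;0 0 0 0 0 7.7 1;0 0 0 0 0 7.7 1;0 0 0 0 0 7.7 1' 40 ; python3 -m inch '0 0 0 0 0 -2 1;0 0 0 0 0 -6 1;0 0 0 0 0 -11 1;0 0 0 0 0 -11 1;0 0 0 0 0 -11 1'; python3 go.py 435 -395 125 4
```

```text
time: 37.33
position: [437.5, 249.3, 15.1]
orientation: [-3.139, -0.109, -0.003]
force: [0.5, -0.6, 6.6]
width: 34.5
time: 37.95
position: [436.6, 248.9, 123.5]
orientation: [3.14, 0.109, -0.0]
force: [-0.0, -0.3, -0.9]
width: 34.3
t 37.95 pos [436.56 248.86 123.47] yaw 3.99 tilt z [-0. -0. -1.] F [-0.02 -0.28 -0.91] w 34.3
turn [ 0.    0.01 -0.01] shift cm [-4.64 64.22 -0.15] | 64.38661010796926 t 37.95
```

```bash
python3 -m inch '0 0 0 -4.8 64.5 0 1;0 0 0 -4.8 64.5 0 1;0 0 0 -4.8 64.5 0 1;0 0 0 -4.8 64.5 0 1;0 0 0 -4.8 64.5 0 1;0 0 0 -4.8 64.5 0 1;0 0 0 -4.8 64.5 0 1;0 0 0 -4.8 64.5 0 1'; python3 -m inch '0 0 0 -1.1 14.5 0 1;0 0 0 -1.1 14.5 0 1;0 0 0 -1.1 14.5 0 1;0 0 0 -1.1 14.5 0 1;0 0 0 -1.1 14.5 0 1;0 0 0 -1.1 14.5 0 1'; python3 go.py 435 -398 80 5;python3 - <<'E'
from h import *
s=snapshot("wrist"); cv2.imwrite("pics/w19.png",s["color"][:,:,::-1])
E
python3 meas.py | grep -E "wrist|rim"
```

```text
time: 38.95
position: [433.5, -253.0, 122.4]
orientation: [-3.139, -0.109, 0.002]
force: [0.7, 2.4, -0.5]
width: 34.4
time: 39.7
position: [433.8, -395.3, 123.9]
orientation: [3.14, 0.112, -0.0]
force: [-0.7, -0.0, -0.8]
width: 34.7
t 39.70 pos [ 433.81 -395.26  123.87] yaw 4.07 tilt z [-0. -0. -1.] F [-0.72 -0.04 -0.81] w 34.7
turn [ 0.01  0.01 -0.93] shift cm [0.1  0.28 4.39] | 4.397183802915287 t 39.7
top yellow rim ((615.8523559570312, -393.198486328125), (98.29734802246094, 99.57959747314453), 4.215302467346191)
top blue rim ((472.2624816894531, -408.0057067871094), (115.865234375, 77.50753021240234), 7.712424278259277)
scene yellow rim ((608.4404296875, -392.0380554199219), (118.87641143798828, 103.19485473632812), 3.236617088317871)
scene blue rim ((473.0302429199219, -393.1678771972656), (120.50231170654297, 101.23313903808594), 4.390333652496338)
wrist c [ 472.1 -146.6] size [35.1 36.3] z 23.216459720855468 hsv [ 18.5 175.  236.5] bush
wrist c [440.8 -48.2] size [34.7 34.9] z 23.52419879375698 hsv [18. 26. 37.] knob
wrist c [ 436.1 -256.8] size [35.6 35.5] z 23.54440454526643 hsv [ 17. 181. 184.] bush
wrist yellow rim ((566.8220825195312, -396.8931884765625), (43.01705551147461, 98.04310607910156), 5.068422794342041)
wrist blue rim ((468.2064514160156, -395.9361572265625), (118.34526824951172, 98.13196563720703), 4.686790943145752)
```

View pics/w19.png

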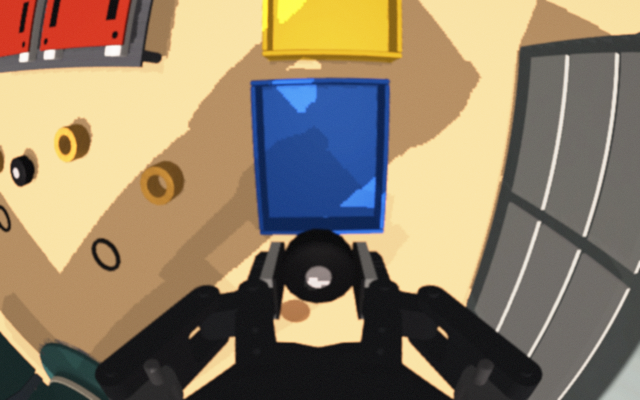

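```bash
python3 go.py 435 -399.2 22 4.7; python3 -m inch '0 0 -0.6 0.1 0.4 0 1;0 0 -0.6 0.1 0.4 3 1;0 0 -0.6 0.1 0.4 6 1;0 0 -0.6 0.1 0.4 9 1;0 0 -0.6 0.1 0.4 10 1;0 0 -0.6 0.1 0.4 10.2 1;0 0 -0.6 0.1 0.4 10.2 1'; python3 -m inch '0 0 0 0 0 0 0.1;0 0 0 0 0 0 -0.1;0 0 0 0 0 0 -0.1;0 0 0 0 0 0 -0.1;0 0 0 0 0 -3 -0.1;0 0 0 0 0 -7 -0.1;0 0 0 0 0 -9 -0.3;0 0 0 0 0 -9 -0.3'; python3 go.py 436 -255.8 90 4; python3 - <<'E'
from h import *
s=snapshot("wrist"); cv2.imwrite("pics/w20.png",s["color"][:,:,::-1])
E
```

```text
t 39.90 pos [ 433.73 -395.96  124.03] yaw 4.03 tilt z [ 0. -0. -1.] F [-0.82 -0.31 -0.77] w 34.7
turn [ 0.02 -0.   -0.67] shift cm [ 0.1   0.33 10.2 ] | 10.209324250645274 t 39.9
time: 40.78
position: [435.2, -400.9, 22.9]
orientation: [3.138, 0.126, 0.001]
force: [1.2, 0.8, 0.2]
width: 34.7
time: 41.78
position: [435.2, -400.8, 112.9]
orientation: [3.137, 0.126, 0.002]
force: [-0.7, 1.0, -0.7]
width: 55.6
t 41.77 pos [ 435.2  -400.8   112.91] yaw 4.59 tilt z [ 0. -0. -1.] F [-0.69  0.96 -0.66] w 55.6
turn [ 0.1  -0.07  0.59] shift cm [  1.24 -14.45   2.27] | 14.680522359239886 t 41.77
```

View pics/w20.png

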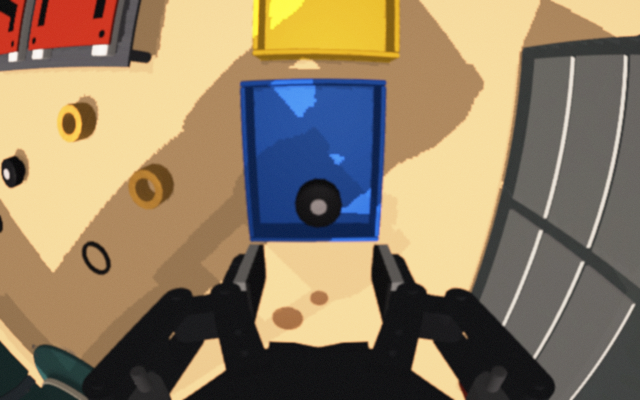

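```bash
python3 -m inch '0 0 0.6 0.5 -6 0 -0.3;0 0 0.6 1.2 -12 1 -0.3;0 0 0.6 1.2 -14.5 2.3 -0.3;0 0 0.6 1.2 -14.5 2.3 -0.3;0 0 0.6 1.2 -14.5 2.3 -0.3;0 0 0.6 1.2 -14.5 2.3 -0.3'; python3 go.py 436 -255.6 14 4; python3 meas.py | grep wrist
```

```text
time: 42.58
position: [435.1, -255.7, 88.7]
orientation: [3.14, 0.108, -0.001]
force: [-0.5, 0.8, -0.5]
width: 55.6
t 42.58 pos [ 435.15 -255.71   88.7 ] yaw 3.94 tilt z [-0. -0. -1.] F [-0.48  0.76 -0.47] w 55.6
turn [ 0.    0.03 -0.06] shift cm [ 0.09 -0.01  7.47] | 7.470679577882319 t 42.58
wrist c [ 493.5 -171.4] size [35.1 35.2] z 23.799880076905083 hsv [ 19. 175. 234.] bush
wrist c [ 497.9 -342.7] size [52.   4.6] z 25.4369040423408 hsv [110. 208.  69.] bush
wrist c [449.4  34.4] size [34.9 36.6] z 22.708880127936425 hsv [ 17. 180. 176.] bush
wrist c [440.7 -47.6] size [35.3 36.3] z 23.71160292436224 hsv [78. 25. 34.] knob
wrist c [ 436.9 -256.4] size [35.1 35.4] z 23.79926751374944 hsv [ 17. 184. 149.] bush
wrist yellow rim ((583.6506958007812, -395.9541015625), (77.31817626953125, 100.88273620605469), 4.172613143920898)
wrist blue rim ((468.43157958984375, -394.9234619140625), (118.35894012451172, 99.92188262939453), 5.10343599319458)
```

```bash
python3 -m inch '0 0 0 0.1 0 3 -0.3;0 0 0 0.1 0 6 -0.3;0 0 0 0.1 0 7.5 -0.3;0 0 0 0.1 0 7.5 -0.3;0 0 0 0.1 0 7.5 1;0 0 0 0.1 0 7.5 1;0 0 0 0.1 0 7.5 1;0 0 0 0.1 0 7.5 1' 40 ; python3 -m inch '0 0 0 0 0 -2 1;0 0 0 0 0 -6 1;0 0 0 0 0 -11 1;0 0 0 0 0 -11 1;0 0 0 0 0 -11 1'; python3 go.py 605.5 -393.5 125 4
```

```text
time: 43.72
position: [436.8, -255.3, 15.2]
orientation: [3.138, 0.109, 0.002]
force: [-0.7, 0.5, 6.3]
width: 33.8
time: 44.35
position: [436.1, -254.8, 123.6]
orientation: [3.139, 0.109, -0.0]
force: [0.3, 1.5, -2.4]
width: 33.3
t 44.35 pos [ 436.05 -254.76  123.62] yaw 3.99 tilt z [-0. -0. -1.] F [ 0.32  1.46 -2.42] w 33.3
turn [ 0.02  0.   -0.01] shift cm [15.94 15.02 -0.13] | 21.900179857459467 t 44.35
```

```bash
python3 -m inch '0 0 0 2 2 0 1;0 0 0 6 5 0 1;0 0 0 11 8.5 0 1;0 0 0 15 12 0 1;0 0 0 18.5 14.5 0 1;0 0 0 19.4 15 0 1;0 0 0 19.4 15 0 1;0 0 0 19.4 15 0 1'; python3 go.py 640.4 -391 22 4; python3 meas.py | grep -E "wrist yel|wrist.*bush"
```

```text
time: 45.35
position: [639.3, -390.4, 123.5]
orientation: [-3.139, -0.109, 0.001]
force: [0.2, -0.6, 0.5]
width: 33.8
t 45.35 pos [ 639.32 -390.43  123.48] yaw 3.99 tilt z [-0.  0. -1.] F [ 0.18 -0.64  0.48] w 33.8
turn [-0.02  0.05 -0.01] shift cm [ 0.11  0.07 10.15] | 10.148951035476879 t 45.35
wrist c [450.5  33. ] size [35.  34.9] z 21.982120459877393 hsv [ 17. 183. 114.] bush
wrist c [ 494.3 -171.5] size [35.4 36.5] z 22.93428501932449 hsv [ 17. 183. 142.] bush
wrist yellow rim ((598.9301147460938, -414.9825439453125), (54.88438034057617, 126.74269104003906), 75.76506042480469)
```

```bash
python3 -m inch '0 0 0 0.1 0.1 0 1;0 0 0 0.1 0.1 3 1;0 0 0 0.1 0.1 6 1;0 0 0 0.1 0.1 9 1;0 0 0 0.1 0.1 10 1;0 0 0 0.1 0.1 10.1 1;0 0 0 0.1 0.1 10.1 1'; python3 -m inch '0 0 0 0 0 0 0.1;0 0 0 0 0 0 -0.1;0 0 0 0 0 0 -0.1;0 0 0 0 0 0 -0.1;0 0 0 0 0 -3 -0.1;0 0 0 0 0 -7 -0.1;0 0 0 0 0 -9 -0.3;0 0 0 0 0 -9 -0.3'; python3 go.py 493.8 -171.4 110 4; python3 - <<'E'
from h import *
s=snapshot("wrist"); cv2.imwrite("pics/w21.png",s["color"][:,:,::-1])
s=snapshot("top"); cv2.imwrite("pics/t21.png",s["color"][:,:,::-1])
E
```

```text
time: 46.38
position: [641.7, -392.3, 24.3]
orientation: [3.139, 0.109, 0.002]
force: [-0.3, 0.0, -0.5]
width: 33.7
time: 47.38
position: [641.7, -392.2, 114.1]
orientation: [3.138, 0.109, 0.003]
force: [-0.4, 0.1, -0.5]
width: 55.3
t 47.38 pos [ 641.66 -392.21  114.09] yaw 3.99 tilt z [ 0. -0. -1.] F [-0.38  0.13 -0.49] w 55.3
turn [ 0.09 -0.09 -0.01] shift cm [-13.21 -23.06   0.35] | 26.57704628831986 t 47.38
```

View pics/w21.png

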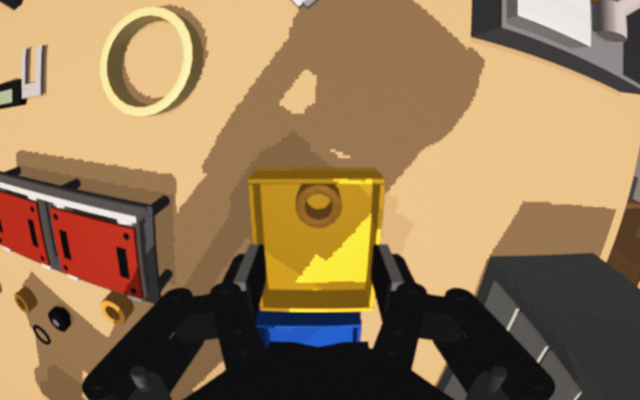

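View pics/t21.png

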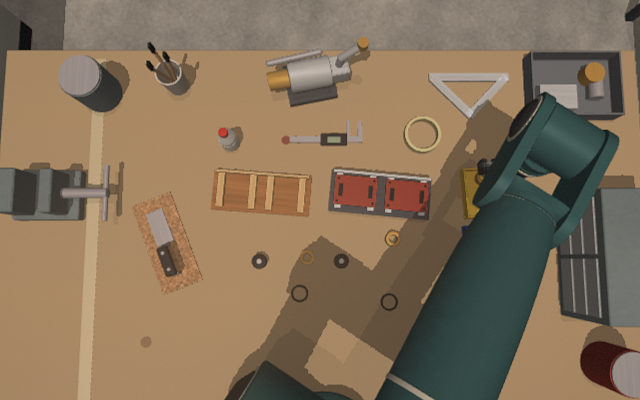

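```bash
python3 -m inch '0 0 0 -4 -3 -3 -0.3;0 0 0 -9 -7 -4 -0.3;0 0 0 -13.2 -12 -4 -0.3;0 0 0 -13.2 -17 -4 -0.3;0 0 0 -13.2 -22 -3 -0.3;0 0 0 -13.2 -23 0.3 -0.3;0 0 0 -13.2 -23 0.3 -0.3;0 0 0 -13.2 -23 0.3 -0.3'; python3 meas.py | grep -E "wrist.*(bush|knob)"; python3 go.py 493.8 -171.4 14 0; python3 - <<'E'
from h import *
s=snapshot("wrist"); cv2.imwrite("pics/w22.png",s["color"][:,:,::-1])
E
```

```text
time: 48.48
position: [493.6, -172.2, 110.0]
orientation: [3.14, 0.109, -0.001]
force: [0.4, 0.7, 1.0]
width: 55.4
wrist c [ 494.2 -170.8] size [35.2 35. ] z 23.83981875730447 hsv [ 17. 183. 156.] bush
wrist c [ 499.7 -342.6] size [49.6  4.7] z 25.036318451211912 hsv [110. 210.  85.] bush
wrist c [441.5 147.2] size [35.  34.9] z 23.5267601701201 hsv [30. 27. 33.] knob
wrist c [450.3  34. ] size [34.7 35.3] z 23.287364491704764 hsv [ 18. 178. 222.] bush
wrist c [441.9 -46.9] size [35.5 35.6] z 23.850359635356426 hsv [15. 22. 43.] knob
t 48.62 pos [ 493.86 -172.44  110.58] yaw 3.94 tilt z [ 0. -0. -1.] F [-0.08 -0.48  0.22] w 55.4
turn [ 0.03 -0.03  3.94] shift cm [-0.   -0.11  9.66] | 9.658496159640881 t 48.62
```

View pics/w22.png

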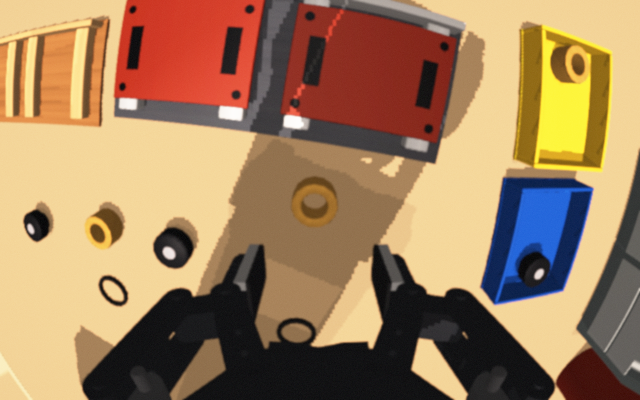

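```bash
python3 -m inch '0 0 0 0 -0.1 4 -0.3;0 0 0 0 -0.1 8 -0.3;0 0 0 0 -0.1 9.6 -0.3;0 0 0 0 -0.1 9.6 -0.3;0 0 0 0 -0.1 9.6 1;0 0 0 0 -0.1 9.6 1;0 0 0 0 -0.1 9.6 1;0 0 0 0 -0.1 9.6 1' 40 ; python3 -m inch '0 0 0 0 0 -2 1;0 0 0 0 0 -6 1;0 0 0 0 0 -12 1;0 0 0 0 0 -13 1;0 0 0 0 0 -13 1'; python3 go.py 605.5 -393.5 145 4
```

```text
time: 49.68
position: [494.4, -171.1, 15.7]
orientation: [3.138, 0.109, 0.004]
force: [-1.2, 0.1, 7.6]
width: 34.0
time: 50.3
position: [493.7, -170.7, 144.6]
orientation: [3.139, 0.109, 0.002]
force: [0.0, 0.2, -1.0]
width: 33.9
t 50.30 pos [ 493.7  -170.75  144.62] yaw 3.99 tilt z [ 0. -0. -1.] F [ 0.01  0.24 -0.99] w 33.9
turn [ 0.05 -0.09 -0.01] shift cm [ 9.6 23.  -0. ] | 24.923440797775125 t 50.3
```

```bash
python3 -m inch '0 0 0 0 3 0 1;0 0 0 0 8 0 1;0 0 0 1 14 0 1;0 0 0 4 19 0 1;0 0 0 7.5 22.5 0 1;0 0 0 9.6 23 0 1;0 0 0 9.6 23 0 1;0 0 0 9.6 23 0 1'; python3 go.py 605.5 -393.5 23 4
```

```text
time: 51.3
position: [604.5, -393.0, 142.3]
orientation: [-3.139, -0.11, 0.003]
force: [-0.4, -0.6, -0.7]
width: 34.0
t 51.30 pos [ 604.51 -392.96  142.28] yaw 4.00 tilt z [-0.  0. -1.] F [-0.37 -0.64 -0.71] w 34.0
turn [-0.07  0.11  0.  ] shift cm [ 0.12  0.07 11.93] | 11.928147431109528 t 51.3
```

```bash
python3 -m inch '0 0 0 0 0 3 1;0 0 0 0 0 7 1;0 0 0 0 0 10.5 1;0 0 0 0 0 11.9 1;0 0 0 0 0 12 1;0 0 0 0 0 12 1;0 0 0 0 0 12 1'; python3 -m inch '0 0 0 0 0 0 0.1;0 0 0 0 0 0 -0.1;0 0 0 0 0 0 -0.1;0 0 0 0 0 0 -0.1;0 0 0 0 0 -3 -0.1;0 0 0 0 0 -7 -0.1;0 0 0 0 0 -12 -0.3;0 0 0 0 0 -12 -0.3'; python3 go.py 450.2 36 110 4; python3 - <<'E'
from h import *
s=snapshot("wrist"); cv2.imwrite("pics/w23.png",s["color"][:,:,::-1])
E
```

```text
time: 52.18
position: [605.7, -393.8, 25.4]
orientation: [3.138, 0.109, 0.002]
force: [0.4, 0.2, -0.1]
width: 33.4
time: 53.18
position: [606.5, -394.3, 148.9]
orientation: [3.135, 0.109, 0.008]
force: [-0.8, 0.0, -0.3]
width: 55.6
t 53.17 pos [ 606.54 -394.32  148.92] yaw 3.99 tilt z [ 0.01 -0.   -1.  ] F [-0.8   0.04 -0.33] w 55.6
turn [ 0.26 -0.29 -0.01] shift cm [-12.62 -44.03   3.63] | 45.948906570302945 t 53.17
```

View pics/w23.png

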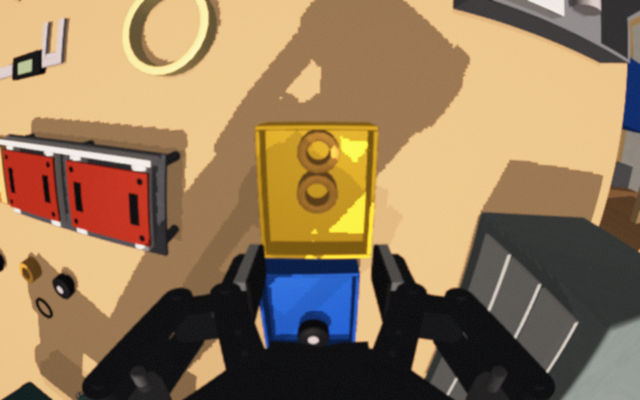

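```bash
python3 -m inch '0 0 0 -5 -1 0 -0.3;0 0 0 -11 -3 0 -0.3;0 0 0 -12.6 -9 0 -0.3;0 0 0 -12.6 -15 0 -0.3;0 0 0 -12.6 -21 0 -0.3;0 0 0 -12.6 -27 0 -0.3;0 0 0 -12.6 -33 1 -0.3;0 0 0 -12.6 -39 2 -0.3';python3 -m inch '0 0 0 0 -4 1.6 -0.3;0 0 0 0 -5 1.6 -0.3;0 0 0 0 -5 1.6 -0.3;0 0 0 0 -5 1.6 -0.3'; python3 meas.py | grep -E "wrist.*(bush|knob)"; python3 go.py 450.3 36 14 4
```

```text
time: 54.22
position: [451.4, -11.3, 122.5]
orientation: [-3.14, -0.109, 0.002]
force: [1.1, 0.6, -0.0]
width: 55.3
time: 54.72
position: [449.1, 35.8, 107.9]
orientation: [3.139, 0.108, -0.0]
force: [-0.2, 0.2, 0.3]
width: 55.6
wrist c [ 499.7 -342.3] size [48.5  4.8] z 18.33841427894265 hsv [110. 214.  67.] bush
wrist c [450.2  35.3] size [35.3 35.5] z 23.805354878520717 hsv [ 17. 186. 129.] bush
wrist c [441.3 148.9] size [35.1 35.4] z 23.871314930910685 hsv [15. 24. 36.] knob
wrist c [441.1 -45.9] size [35.5 35.6] z 23.852692303640296 hsv [30. 30. 19.] knob
t 54.88 pos [449.09  35.88 107.93] yaw 3.91 tilt z [ 0. -0. -1.] F [-0.46  0.41  0.14] w 55.5
turn [ 0.01 -0.   -0.09] shift cm [ 0.12 -0.01  9.39] | 9.393653399884846 t 54.88
```

```bash
python3 -m inch '0 0 0 0.1 0 4 -0.3;0 0 0 0.1 0 8 -0.3;0 0 0 0.1 0 9.4 -0.3;0 0 0 0.1 0 9.4 -0.3;0 0 0 0.1 0 9.4 1;0 0 0 0.1 0 9.4 1;0 0 0 0.1 0 9.4 1;0 0 0 0.1 0 9.4 1' 40 ; python3 -m inch '0 0 0 0 0 -2 1;0 0 0 0 0 -6 1;0 0 0 0 0 -12 1;0 0 0 0 0 -13 1;0 0 0 0 0 -13 1;0 0 0 0 0 -13 1'; python3 go.py 570.5 -396 145 4
```

```text
time: 55.88
position: [450.9, 36.8, 15.6]
orientation: [3.139, 0.109, 0.004]
force: [-0.3, -1.3, 4.5]
width: 34.2
time: 56.62
position: [449.4, 36.8, 142.5]
orientation: [3.14, 0.109, -0.003]
force: [-0.9, 0.0, -0.8]
width: 34.9
t 56.62 pos [449.38  36.81 142.5 ] yaw 3.99 tilt z [-0. -0. -1.] F [-0.86  0.03 -0.77] w 34.9
turn [ 0.    0.11 -0.01] shift cm [ 9.07 44.02 -0.26] | 44.94417641388556 t 56.62
```

```bash
python3 -m inch '0 0 0 0 4 0 1;0 0 0 0 10 0 1;0 0 0 0 16 0 1;0 0 0 0 22 0 1;0 0 0 0 28 0 1;0 0 0 0 34 0 1;0 0 0 3 39 0 1;0 0 0 7 43 0 1';python3 -m inch '0 0 0 1.8 1 0 1;0 0 0 1.9 1 0 1;0 0 0 1.9 1 0 1;0 0 0 1.9 1 0 1'; python3 go.py 569 -395.7 23 4
```

```text
time: 57.62
position: [549.5, -389.4, 141.9]
orientation: [-3.139, -0.106, 0.003]
force: [0.4, 0.9, 0.6]
width: 34.2
time: 58.12
position: [568.7, -395.4, 143.7]
orientation: [-3.14, -0.11, 0.001]
force: [0.1, 0.2, -2.1]
width: 34.4
t 58.12 pos [ 568.74 -395.43  143.72] yaw 4.00 tilt z [-0.  0. -1.] F [ 0.07  0.18 -2.12] w 34.4
turn [-0.    0.02  0.  ] shift cm [ 0.03  0.03 12.07] | 12.072076457138367 t 58.12
```

```bash
python3 -m inch '0 0 0 0 0 3 1;0 0 0 0 0 7 1;0 0 0 0 0 10 1;0 0 0 0 0 11 1;0 0 0 0 0 11.6 1;0 0 0 0 0 12 1;0 0 0 0 0 12 1'; python3 go.py;  python3 -m inch '0 0 0 0 0 0 0.1;0 0 0 0 0 0 -0.1;0 0 0 0 0 0 -0.1;0 0 0 0 0 0 -0.1;0 0 0 0 0 -3 -0.1;0 0 0 0 0 -7 -0.1;0 0 0 0 0 -12 -0.3;0 0 0 0 0 -12 -0.3'; python3 go.py 441.2 -46.8 110 4; python3 - <<'E'
from h import *
s=snapshot("wrist"); cv2.imwrite("pics/w24.png",s["color"][:,:,::-1])
E
```

```text
time: 59.0
position: [569.4, -396.1, 24.4]
orientation: [3.139, 0.109, 0.0]
force: [-0.4, -0.1, -0.7]
width: 34.0
t 59.00 pos [ 569.39 -396.1    24.37] yaw 3.99 tilt z [ 0. -0. -1.] F [-0.44 -0.1  -0.73] w 34.0
time: 60.0
position: [570.6, -396.9, 148.8]
orientation: [3.135, 0.109, 0.008]
force: [-0.9, 0.1, -0.3]
width: 55.4
t 60.00 pos [ 570.6  -396.85  148.82] yaw 4.00 tilt z [ 0.01 -0.   -1.  ] F [-0.86  0.12 -0.26] w 55.4
turn [ 0.26 -0.28 -0.  ] shift cm [-10.49 -35.84   3.67] | 37.52169567540691 t 60.0
```

View pics/w24.png

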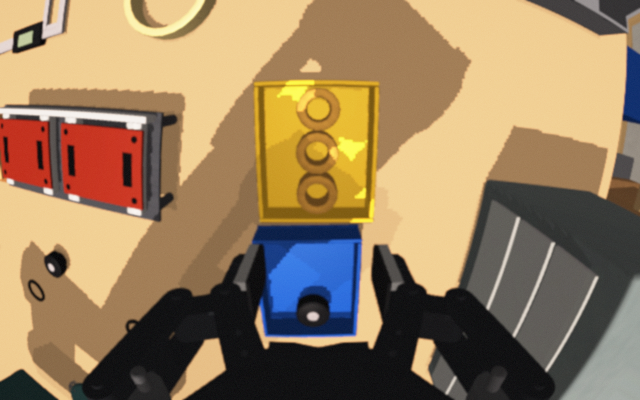

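Three bushes lie in a row in the yellow bin. Now the knob at (441,-46.8).

```bash
python3 -m inch '0 0 0 -5 -1 0 -0.3;0 0 0 -10 -3 0 -0.3;0 0 0 -10.4 -9 0 -0.3;0 0 0 -10.4 -15 0 -0.3;0 0 0 -10.4 -21 1 -0.3;0 0 0 -10.4 -27 2 -0.3;0 0 0 -10.4 -32 3 -0.3;0 0 0 -10.4 -35.8 3.6 -0.3';python3 -m inch '0 0 0 0 0 0 -0.3;0 0 0 0 0 0 -0.3;0 0 0 0 0 0 -0.3'; python3 meas.py | grep -E "wrist.*(bush|knob)"; python3 go.py 441 -46.8 14 4
```

```text
time: 61.05
position: [439.6, -44.1, 106.1]
orientation: [-3.139, -0.111, 0.003]
force: [0.2, -1.1, 0.4]
width: 55.7
time: 61.42
position: [440.7, -46.9, 107.5]
orientation: [3.14, 0.108, -0.001]
force: [0.2, -0.4, 1.2]
width: 55.1
wrist c [ 497.1 -343.4] size [53.9  5.3] z 24.467121169047573 hsv [110.  213.5  67. ] bush
wrist c [440.9 148.5] size [35.3 35.8] z 23.817031333492736 hsv [20. 27. 30.] knob
wrist c [441.  -45.8] size [35.4 34.7] z 23.972434286042585 hsv [30. 30. 19.] knob
t 61.58 pos [440.66 -46.71 107.71] yaw 3.92 tilt z [-0. -0. -1.] F [-0.37 -0.49 -0.43] w 55.8
turn [ 0.01  0.02 -0.08] shift cm [0.04 0.01 9.37] | 9.371391636773966 t 61.58
```

```bash
python3 -m inch '0 0 0 0 0 4 -0.3;0 0 0 0 0 8 -0.3;0 0 0 0 0 9.4 -0.3;0 0 0 0 0 9.4 -0.3;0 0 0 0 0 9.4 1;0 0 0 0 0 9.4 1;0 0 0 0 0 9.4 1;0 0 0 0 0 9.4 1' 40 ; python3 -m inch '0 0 0 0 0 -2 1;0 0 0 0 0 -6 1;0 0 0 0 0 -12 1;0 0 0 0 0 -13 1;0 0 0 0 0 -13 1;0 0 0 0 0 -13 1'; python3 go.py 472 -396.5 145 4
```

```text
time: 62.58
position: [441.6, -46.2, 15.6]
orientation: [3.139, 0.109, 0.004]
force: [-2.2, -0.4, 7.3]
width: 34.4
time: 63.32
position: [440.1, -45.9, 142.4]
orientation: [-3.139, -0.109, 0.003]
force: [0.4, -0.2, -1.0]
width: 34.9
t 63.33 pos [440.12 -45.93 142.44] yaw 3.99 tilt z [-0.  0. -1.] F [ 0.45 -0.2  -1.01] w 34.9
turn [-0.02  0.11 -0.01] shift cm [ 0.74 35.19 -0.27] | 35.20235087638306 t 63.33
```

```bash
python3 -m inch '0 0 0 0 4 0 1;0 0 0 0 10 0 1;0 0 0 0 16 0 1;0 0 0 0 22 0 1;0 0 0 1 28 0 1;0 0 0 3 33 0 1;0 0 -0.7 4 35.6 0 1;0 0 -0.7 4 35.6 0 1';python3 -m inch '0 0 0 0 0 0 1;0 0 0 0 0 0 1;0 0 0 0 0 0 1'; cat > bin.py <<'E'
from h import *
np.set_printoptions(precision=1,suppress=True)
s=snapshot("wrist"); P=cloud(s,True); H=hsv(s); x,y,z=np.moveaxis(P,2,0)
m=(H[...,2]<75)&(H[...,1]<120)&(x>412)&(x<530)&(y>-450)&(y<-345)&(z>20)&(z<36)
k,l,st,ce=cv2.connectedComponentsWithStats(m.astype(np.uint8))
for i in range(1,k):
    if st[i,4]>60: q=P[l==i]; print("dark",ce[i],cv2.minAreaRect(q[:,:2].astype(np.float32)),np.median(q[:,2]))
m=(H[...,0]>100)&(H[...,0]<130)&(H[...,1]>150)&(z>30)&(z<37)&(y<-330)&(y>-470)
print("rim",cv2.minAreaRect(P[m][:,:2].astype(np.float32)))
cv2.imwrite("pics/wbin.png",s["color"][:,:,::-1])
E
python3 bin.py; python3 go.py 505.3 -398 23 4.7
```

```text
time: 64.32
position: [505.1, -399.4, 141.2]
orientation: [-3.137, -0.127, 0.004]
force: [0.1, 0.1, -1.3]
width: 34.7
time: 64.7
position: [505.3, -397.8, 144.0]
orientation: [3.139, 0.129, 0.0]
force: [-0.3, -0.1, -1.3]
width: 34.4
rim ((469.7666015625, -395.8458251953125), (117.31011962890625, 97.55464935302734), 4.944293022155762)
t 64.75 pos [ 505.29 -397.92  144.06] yaw 4.71 tilt z [ 0. -0. -1.] F [-0.03  0.68 -0.55] w 34.3
turn [ 0.02 -0.    0.01] shift cm [-0.    0.   12.11] | 12.106181246434952 t 64.75
```

View pics/wbin.png

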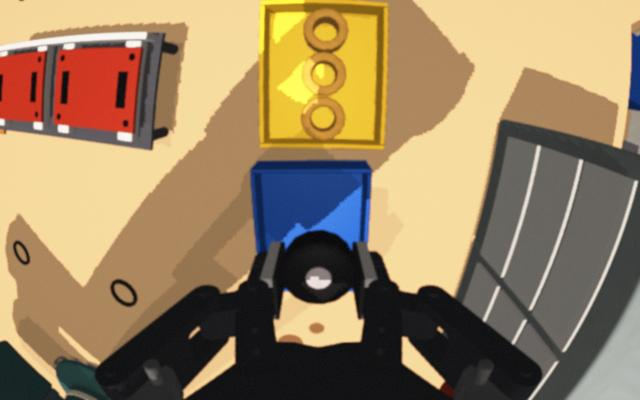

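```bash
python3 -m inch '0 0 0 0.1 0 3 1;0 0 0 0.1 0 7 1;0 0 0 0.1 0 10 1;0 0 0 0.1 0 11 1;0 0 0 0.1 0 11.8 1;0 0 0 0.1 0 12.1 1;0 0 0 0.1 0 12.1 1'; python3 go.py;  python3 -m inch '0 0 0 0 0 0 0.1;0 0 0 0 0 0 0;0 0 0 0 0 0 0;0 0 0 0 0 0 0;0 0 0 0 0 -3 0;0 0 0 0 0 -7 -0.1;0 0 0 0 0 -12 -0.3;0 0 0 0 0 -12 -0.3'; python3 -m inch '0 0 0 -3 0 0 -0.3;0 0 0 -6 0 0 -0.3;0 0 0 -6 0 0 -0.3;0 0 0 -6 0 0 -0.3'; python3 bin.py;  python3 go.py 441.2 148.8 110 4
```

```text
time: 65.62
position: [506.6, -398.5, 23.5]
orientation: [3.138, 0.129, 0.001]
force: [-0.6, 0.6, 0.1]
width: 34.6
t 65.62 pos [ 506.55 -398.52   23.51] yaw 4.69 tilt z [ 0. -0. -1.] F [-0.56  0.61  0.15] w 34.6
time: 66.62
position: [507.5, -399.3, 147.5]
orientation: [3.134, 0.128, 0.007]
force: [0.3, -0.0, 0.1]
width: 55.8
time: 67.12
position: [446.7, -403.2, 142.4]
orientation: [-3.139, -0.128, 0.0]
force: [0.2, -0.0, -0.5]
width: 55.7
dark [318.5 122.4] ((506.0282287597656, -399.8981018066406), (32.79088592529297, 32.872039794921875), 49.326744079589844) 28.00792768816035
dark [314.5 203.4] ((436.5100402832031, -402.1659240722656), (33.95860290527344, 31.67816925048828), 4.850027561187744) 27.919107219101733
rim ((468.31988525390625, -395.88299560546875), (118.18501281738281, 98.17733001708984), 4.7205071449279785)
t 67.17 pos [ 446.93 -403.11  142.46] yaw 4.71 tilt z [-0.  0. -1.] F [ 0.16 -0.56  0.4 ] w 55.6
turn [-0.01  0.02  0.71] shift cm [  3.96 -55.05   3.25] | 55.28952107454869 t 67.17
```

View pics/wbin.png

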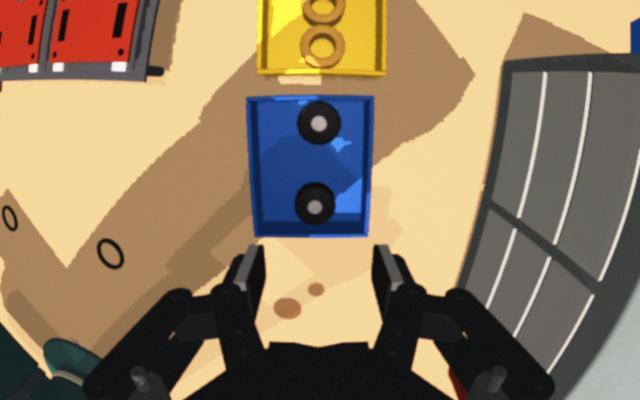

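```bash
python3 -m inch '0 0 0.7 1 -4 0 -0.3;0 0 0.7 2 -10 0 -0.3;0 0 0.7 3 -16 0 -0.3;0 0 0.7 4 -22 0 -0.3;0 0 0.7 4 -28 0 -0.3;0 0 0.7 4 -34 0 -0.3;0 0 0.7 4 -40 1 -0.3;0 0 0.7 4 -46 2 -0.3';python3 -m inch '0 0 0 0 -6 1 -0.3;0 0 0 0 -9 1.2 -0.3;0 0 0 0 -9 1.2 -0.3;0 0 0 0 -9 1.2 -0.3;0 0 0 0 -9 1.2 -0.3'; python3 meas.py | grep -E "wrist.*(bush|knob)"; python3 go.py 441.1 149 14 4
```

```text
time: 68.18
position: [448.6, 60.8, 122.7]
orientation: [3.14, 0.11, 0.001]
force: [1.4, -0.2, 0.8]
width: 55.5
time: 68.8
position: [442.7, 147.6, 110.8]
orientation: [3.14, 0.108, -0.0]
force: [-0.4, 1.6, 0.1]
width: 55.3
wrist c [440.4 149.6] size [36.4 34.6] z 23.929308272360558 hsv [15. 26. 34.] knob
t 68.95 pos [442.69 147.67 110.85] yaw 3.92 tilt z [ 0. -0. -1.] F [ 0.37 -0.32 -0.35] w 55.4
turn [ 0.01  0.   -0.08] shift cm [-0.15 -0.14  9.69] | 9.687331161985595 t 68.95
```

```bash
python3 -m inch '0 0 0 -0.2 -0.2 4 -0.3;0 0 0 -0.2 -0.2 8 -0.3;0 0 0 -0.2 -0.2 9.7 -0.3;0 0 0 -0.2 -0.2 9.7 -0.3;0 0 0 -0.2 -0.2 9.7 1;0 0 0 -0.2 -0.2 9.7 1;0 0 0 -0.2 -0.2 9.7 1;0 0 0 -0.2 -0.2 9.7 1' 40 ; python3 -m inch '0 0 0 0 0 -2 1;0 0 0 0 0 -6 1;0 0 0 0 0 -12 1;0 0 0 0 0 -13 1;0 0 0 0 0 -13 1;0 0 0 0 0 -13 1'; python3 go.py 471.3 -388 145 4.7
```

```text
time: 69.95
position: [441.3, 150.3, 15.5]
orientation: [-3.139, -0.109, -0.004]
force: [-1.6, -1.8, 6.9]
width: 34.4
time: 70.7
position: [439.8, 150.0, 142.4]
orientation: [3.139, 0.109, -0.003]
force: [0.0, 0.7, -0.7]
width: 34.5
t 70.70 pos [439.84 150.04 142.36] yaw 3.99 tilt z [-0. -0. -1.] F [ 0.05  0.72 -0.65] w 34.5
turn [ 0.02  0.11 -0.71] shift cm [-0.61 53.89 -0.24] | 53.896362994294726 t 70.7
```

```bash
python3 -m inch '0 0 0 0 4 0 1;0 0 0 0 10 0 1;0 0 0 0 16 0 1;0 0 0 0 22 0 1;0 0 0 0 28 0 1;0 0 0 0 34 0 1;0 0 -0.7 0 40 0 1;0 0 -0.7 -0.4 46 0 1';python3 -m inch '0 0 0 -0.2 5 0 1;0 0 0 -0.2 7.8 0 1;0 0 0 -0.2 7.8 0 1;0 0 0 -0.2 7.8 0 1;0 0 0 -0.2 7.8 0 1'; python3 go.py 471.3 -388 26 4.7
```

```text
time: 71.7
position: [467.8, -310.8, 142.1]
orientation: [-3.138, -0.128, 0.003]
force: [1.1, 0.6, -0.9]
width: 34.5
time: 72.32
position: [472.8, -386.0, 143.5]
orientation: [-3.139, -0.13, 0.001]
force: [-0.1, -0.7, -0.4]
width: 34.1
t 72.33 pos [ 472.81 -385.96  143.49] yaw 4.75 tilt z [-0.  0. -1.] F [-0.1  -0.68 -0.43] w 34.1
turn [-0.02  0.03  0.05] shift cm [-0.16  0.19 11.75] | 11.751878707428784 t 72.33
```

```bash
python3 -m inch '0 0 0 -0.2 0.2 3 1;0 0 0 -0.2 0.2 6 1;0 0 0 -0.2 0.2 7 1;0 0 0 -0.2 0.2 7 1;0 0 0 -0.2 0.2 7 1'; python3 go.py 471.3 -388 26 4.7
```

```text
time: 72.95
position: [471.4, -389.3, 75.2]
orientation: [3.138, 0.129, 0.002]
force: [-0.2, -0.3, -0.2]
width: 34.5
t 72.95 pos [ 471.44 -389.3    75.23] yaw 4.70 tilt z [ 0. -0. -1.] F [-0.16 -0.35 -0.21] w 34.5
turn [ 0.08 -0.05  0.  ] shift cm [-0.01 -0.14  4.92] | 4.924554146344769 t 72.95
```

```bash
python3 -m inch '0 0 0 0 -0.1 1 1;0 0 0 0 -0.1 2 1;0 0 0 0 -0.1 3 1;0 0 0 0 -0.1 4 1;0 0 0 0 -0.1 4.6 1;0 0 0 0 -0.1 4.9 1;0 0 0 0 -0.1 4.9 1'; python3 go.py 471.3 -388 26 4.7
```

```text
time: 73.82
position: [470.8, -388.1, 24.7]
orientation: [3.139, 0.129, -0.001]
force: [-0.3, 0.1, 0.1]
width: 34.6
t 73.83 pos [ 470.83 -388.1    24.74] yaw 4.69 tilt z [-0. -0. -1.] F [-0.28  0.09  0.12] w 34.6
turn [ 0.    0.02 -0.01] shift cm [ 0.05 -0.01 -0.13] | 0.1350001830299134 t 73.83
```

No contact. Release with a small opening, rise.

```bash
python3 -m inch '0 0 0 0 0 0 0.05;0 0 0 0 0 0 0.05;0 0 0 0 0 0 0.05;0 0 0 0 0 0 0.05;0 0 0 0 0 -2 0.05;0 0 0 0 0 -6 0.05;0 0 0 0 0 -12 0.05;0 0 0 0 0 -15 -0.3'; python3 -m inch '0 0 0 -4 0 -3 -1;0 0 0 -8 0 -5 -1;0 0 0 -8 0 -5 -1;0 0 0 -8 0 -5 -1'; python3 bin.py; python3 go.py
```

```text
time: 74.82
position: [471.4, -388.5, 180.1]
orientation: [3.135, 0.129, 0.005]
force: [-0.2, -0.9, 0.6]
width: 55.2
time: 75.32
position: [391.3, -394.6, 225.6]
orientation: [3.138, 0.128, 0.001]
force: [-0.1, -1.1, -1.4]
width: 85.2
dark [330.7  65.4] ((506.0555419921875, -399.5763244628906), (32.663787841796875, 32.349266052246094), 4.672651290893555) 28.03145634323414
dark [318.3  97.5] ((470.0931396484375, -389.4602966308594), (31.066213607788086, 31.556564331054688), 5.015801429748535) 28.076015241764708
dark [327.1 130.1] ((436.0894470214844, -402.39276123046875), (32.60258865356445, 30.97000503540039), 4.663523197174072) 27.99561666680455
rim ((468.496337890625, -395.9435119628906), (117.54613494873047, 97.14269256591797), 4.78167724609375)
t 75.38 pos [ 391.52 -394.4   224.9 ] yaw 4.70 tilt z [-0.  0. -1.] F [ 0.68 -0.11  0.72] w 85.6
```

View pics/wbin.png

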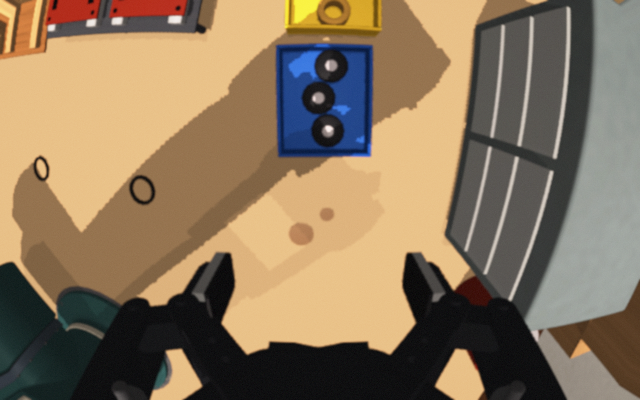

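```bash
python3 chk.py top 1 "[599,-139]"; python3 chk.py top 2 "[599,-139]"; python3 meas.py | grep -E "bush|knob"; python3 - <<'E'
from h import *
s=snapshot("top"); cv2.imwrite("pics/tF.png",s["color"][:,:,::-1]); P=cloud(s)
x,y,z=np.moveaxis(P,2,0); m=(z>50)&(z<66)&(np.hypot(x-441,y-361)<60)
print("handle",cv2.minAreaRect(P[m][:,:2].astype(np.float32)),np.median(P[m],0))
s=snapshot("scene"); cv2.imwrite("pics/sF.png",s["color"][:,:,::-1])
E
```

```text
z 56.0490327094501 [52.1 59.7] plate in bay: ((0.9802131652832031, -0.045879364013671875), (69.54727935791016, 98.84198760986328), 0.17312780022621155)
z 56.1367318484065 [52.5 59.8] plate in bay: ((0.46593475341796875, -0.5648765563964844), (99.24352264404297, 70.09878540039062), 89.94049072265625)
top c [ 499.4 -343.6] size [47.4  3.7] z 26.043906008667136 hsv [122.  62.  50.] knob
handle ((441.1588134765625, 359.527587890625), (69.68028259277344, 26.26740264892578), 20.725229263305664) [441.65865662 358.99099277  57.30471202]
```

View pics/tF.png

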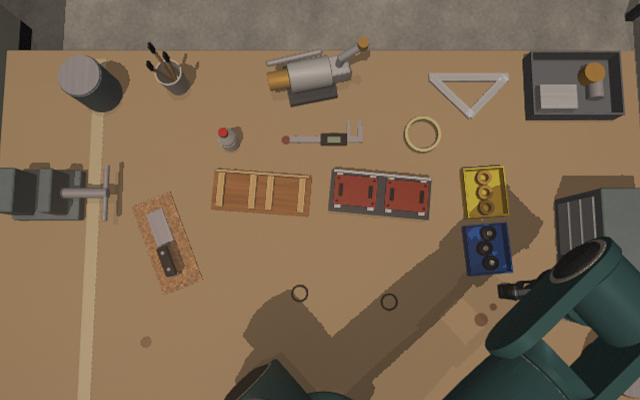

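View pics/sF.png

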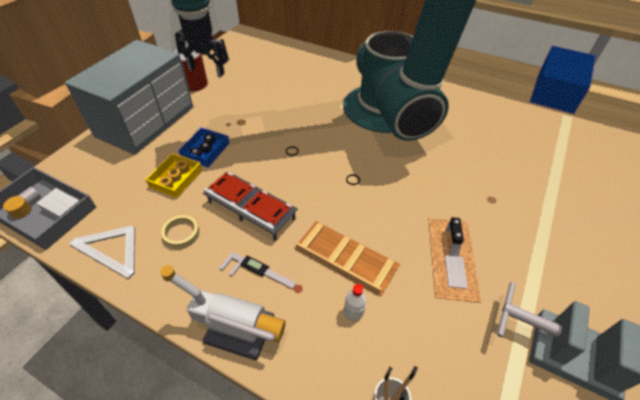

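Everything is in place: plates on the rack at px (355,190) and (408,195), both bins filled, the spatula on its mat, and the other items where they were. Handing in.

```bash
python3 -c "
from plant import *
print(job_done()); print(observe()['time'])"
```

```text
the job is handed in; nothing more can be done
None
the job is handed in; nothing more can be done
```

I carried both plates on the spatula from the drying board to the two bays of the curing rack. I then laid the spatula back on the mat, and put the three bushes in the yellow bin and the three knobs in the blue bin. The spatula went back before the sorting, because the gripper cannot hold it and pick parts up at the same time.

- **Plates:** the last overhead check put them about 0.5 and 1 mm from their bay centres and within about 0.2° of square. Their tops read 56 mm, so they rest on the rails. The scene camera, a few steps earlier, disagreed by up to about 1.7 mm and 1.6°; I relied on the overhead and wrist cameras.
- **Bushes and knobs:** all six lie in the right bins. One bush had been knocked a few centimetres aside during the run; I found it again and sorted it.
- **Spatula:** it lies flat along the mat, with its handle top at 57 mm, as expected for it lying flat.
- **Left alone:** the caliper, oil bottle, tape roll and O-rings look unmoved in the final pictures. I did not measure their positions.
- **One slip:** a mistyped sign sent the empty gripper about 80 mm the wrong way at about 90 mm height. It touched nothing, and I corrected it on the next move.

The job took about 76 s, and the force readings I saw stayed under about 15 N.

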